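# Lay out a brake caliper repair kit on its layout tray

## Robot

A 6-joint arm with a two-finger parallel gripper is mounted at the origin on the work surface. World frame = base frame: x ahead of the robot, y to its left, z up, the work surface at z = 0. Lengths are in mm, angles in degrees, forces in N, time in s.
With the tool pointing down it reaches from about 300 to 850 mm from the base axis. Payload 4.2 kg.
Tool frame: the origin (TCP) lies at the very end of the fingers, on their centre line; the grasp point (between the pads) lies 19 mm behind it (env.grip_depth is the distance from the TCP to the grasp point, in mm); y points along the fingers, z is the direction in which the jaws open and shut, and the axes are right-handed (so a half turn about y gives the same grasp; the last joint's range is limited). The gripper opens to 91 mm and grips with 3 to 60 N. Pads are 32 mm wide; open, the fingers measure 118 mm over their backs; the gripper's body (76 mm by 178 mm) begins 60 mm behind the grasp point.
Start: joints at [-70.875, 18.312, 89.639, -0, 72.044, -1.146], TCP at [199.221, -539.402, 213.976] pointing down, gripper open.
Joint ranges: [-177.97, 177.97], [-48.28, 115.42], [12.27, 149.76], [-77.06, 257.06], [2.81, 150.46], [-146.56, 146.56]. Speed limits (degrees/s): [147.25, 147.25, 180, 180, 180, 180].

## Interface

Orientations are given as [roll, pitch, yaw] about the fixed x, y, z axes, in that order (R = Rz(yaw) Ry(pitch) Rx(roll)).
In Python, from workcell import state, imaging, job, env gives the robot as it stands.
- The arm moves only by the shell command python3 -m pendant 'ROWS' [FORCE]. ROWS is JSON, a list of rows, each an object with "delta_pos": the shift along the tool's x, y, z in cm, a list of three; "twist": the turn, a rotation vector about the tool's x, y, z in degrees, a list of three; "grip": the opening in per cent of the stroke, from 0 (shut) to 100 (fully open). In form: [{"delta_pos": [tx, ty, tz], "twist": [wx, wy, wz], "grip": grip}, ...]. A call has exactly 5 rows; each row is the pose to reach, as a shift and turn from the pose commanded when the call began, along the tool's axes at that moment; what a row does not reach only later rows make up. A row lasts 1/10 s, in which the tool goes at most 50 mm and 8.59 degrees, less where a joint would pass 70% of its speed; a pose out of reach is approached as far as the arm can. A call with a gripper value outside its range is refused whole. The fingers move at their own pace and stop on an object; FORCE is the grip in N (left out, the last holds). Time passes only in rows, so rows that repeat a pose let the fingers close, or fill a call up. It gives the time, the measured TCP pose, the force and the opening at its end, in the units of the state.
- state(): the state, without advancing time (a new reading comes with each control period).
- imaging.grab_frame(name): name is "scene" or "top"; returns (picture, depth): 384x512x3 uint8, red, green, blue; 384x512 float32, mm along the optical axis (not along the pixel's ray), 0 where there is no reading.
- imaging.camera_info(name): a dict with "fx", "fy", "cx", "cy" (pixels), "k1" (the pictures are not rectified: a ray, as slopes to the right and down, at radius r is drawn at 1 + k1 r^2 times it, then the intrinsics apply), "R" (3x3) and "t" (3): a world point X has camera coordinates R X + t. Camera axes: x right, y down, z forward; pixel columns grow to the right and rows downward; lengths in mm; the calibration is good to about 2 mm. A picture is of the moment at which its call begins. camera_info takes no time and is no camera call.
- job.job_done(): hands the job in, once; it reports no verdict.
The state is a dict: "time_s": time; "qpos": joint angles; "qvel": joint speeds; "effort": joint torques, N m; "ee_pos": TCP position; "ee_rot": TCP orientation; "force": force on the tool from outside, world axes, zero at the start; "torque": the same for the moment, N m; "gripper_width": finger opening in mm.
Only numpy, scipy, OpenCV 4.12 (cv2) and the standard library are available. Lean on these libraries where they do the work, as an engineer would, in place of code of your own. Each camera call takes 0.05 s, during which the arm holds its last target.

## Task

Make up the caliper repair kit: put the black-backed brake pad from the stock rack, the steel piston and the slide pin on the blue tray, each inside its own printed outline. The pad lies flat on its back plate with the brown lining up and its lugs on the drawn lugs, laid down under control and never left to fall over; the piston stands mouth up, and the pin lies with its hexagon head on the drawn head. Leave the rest of the stock (the blue-backed pad, carton, spray can and grease jar) where it is.

Things in the scene. Friction and masses are not known exactly. Their poses are not given: they have to be found in the camera images.
- pad: Brake pad to kit: black steel back plate 6 mm, brown lining 12 mm. Own axes: x along its 64 mm length, y up its 46 mm height to the lugs, z through the 18 mm thickness from plate to lining. Origin on the plate's back, mid-length, mid-height. Solid block x -32..32, y -23..15, z 0..18 with flat flush ends; lugs above. 0.2 to 0.35 kg. Starts upright in a rack slot, y up, origin 23 mm above the rack floor.
- pad_lugs (a point): Point on the pad between its two lugs, at pad x = 0, y = 19, z = 0 mm. The lugs are plate only: x = +-(9..23), y 15..23, z 0..6 mm. On a flat surface the pad stands by itself on the long edge opposite the lugs, but falls over if let go while leaning.
- rack: Grey bin fixed to the bench, 82 (x) by 160 mm (y); origin at the centre of its underside, z up, floor top at z = 4 mm. Walls at both x ends (inner faces x = +-37) 40 mm high, 5 mm from a pad's ends; walls at both y ends 16 mm high. A slot at y = -34 and one at +34 mm; in each a pad stands with its length along rack x, lining towards rack -y.
- rack_tines (a point): Point at the middle of the rack, 28 mm above the bench: the height of the tops of the tines. Each slot has four steel tines of 5 mm diameter, at rack x = +-25 mm and 13.5 mm to each side of the slot's middle, so a pad can be pinched through its thickness at mid-length from above. The facing sides of the two pads are 50 mm apart.
- tray: Blue shallow tray, fixed to the bench, 210 mm (its x) by 250 mm (its y), rim 14 mm high and 4 mm thick, floor top at z = 3 mm covered by a white card with black outlines drawn 3 mm larger than the parts. Origin at the centre of its underside, z up. The bench between the tray and the rack, on the robot's side, is free.
- pad_spot (a point): Centre of the drawn pad outline (under the pad's origin when in place), on the tray floor, at tray x = -30, y = 52 mm. The drawn length runs along the tray's y; the drawn lugs point to the tray's -x (so the pad's own x is along the tray's +y, its own y along the tray's -x).
- pad_spot_lugs (a point): Point between the two drawn lugs, 19 mm from pad_spot towards the tray's -x.
- piston_spot (a point): Centre of the drawn circle for the piston, on the tray floor, at tray x = 58, y = 10 mm.
- pin_spot_head (a point): Centre of the drawn hexagon head of the slide pin, on the tray floor, at tray x = 37, y = -75 mm.
- pin_spot_tail (a point): Point near the tail end of the drawn slide pin, on the tray floor, 74 mm from pin_spot_head towards the tray's -x.
- piston: Caliper piston: steel cup of 38 mm diameter, 42 mm high, wall 3 mm, open at the top, dark band near the mouth; about 0.1 to 0.2 kg. It starts standing on the bench, mouth up. Origin at the centre of its closed foot, z up.
- pin: Slide pin lying on the bench, 86 mm long along its x: steel shaft of 12 mm diameter from x = -43 to 31 mm, then a brass hexagon head 21 mm across flats from x = 31 to 43 mm (head at +x). Origin on its axis at mid-length, about 8 mm above the surface; it lies with the tail slightly lower than the head. About 0.05 to 0.11 kg; its centre of mass is about 16 mm from the origin towards the head.
- pin_head (a point): Centre of the pin's hexagon head, x = 37 mm on its axis.
- pin_tail (a point): Point on the pin's axis near its tail end, x = -37 mm.
- other_pad: A pad of the same shape with blue back plate and grey lining, for another car, standing in the other slot of the rack: not to be moved.
- carton: Cardboard carton 100 x 80 x 60 mm on the bench: not to be moved. Origin at the centre of its underside.
- spray_can: Red spray can, 60 mm diameter, 170 mm high, standing on the bench: not to be moved. Origin at the centre of its underside.
- grease_jar: Grease jar, 68 mm diameter, 55 mm high, yellow cap, standing on the bench: not to be moved. Origin at the centre of its underside.
There are look-alikes about, which are no part of the job. Leave any green or yellow look-alike of the pad alone.

How it is judged:
By the outcome, as a careful person would: the job done as asked, in the order asked, and still so for the second after the job is handed in, with the robot touching nothing.
It also fails if it takes over 72 s, if anything falls off the work surface, if the arm or the gripper's body presses on something with over 40 N, if the wrist force passes 120 N, or if a joint passes its speed limit or range.

## Working session

There is one attempt and no reset: what is moved stays moved. The work goes in short steps, Python scripts to look and compute and a shell command to move; the robot and the scene stay as the last step left them, time stands still between calls to the robot, and variables do not carry over. Pictures are saved under pics/ and viewed, and the job is handed in when it is done.

```bash
ls -la; mkdir -p pics
python3 - <<'E'
from workcell import state, imaging, job, env
import cv2
print(state()); 
for n in("scene","top"):
    p,d=imaging.grab_frame(n); cv2.imwrite(f"pics/{n}0.png",cv2.cvtColor(p,cv2.COLOR_RGB2BGR)); 
    import numpy as np; np.save(f"pics/{n}0d.npy",d); print(n,imaging.camera_info(n))
E
```

```text
total 12
drwxr-xr-x  3 agent agent 4096 Dec  7 13:19 .
drwxr-xr-x 23 root  root  4096 Dec  7 13:19 ..
drwxr-xr-x  2 agent agent 4096 Dec  7 13:19 pics
{'time_s': 0.0, 'qpos': array([-7.08770166e+01,  1.83504147e+01,  8.97063115e+01,  1.36912307e-04,
        7.20430978e+01, -1.14622561e+00]), 'qvel': array([ 0.00623701, -0.04056399,  0.01427235,  0.0134791 , -0.07620061,
       -0.12208508]), 'effort': array([ 9.14548909e-04, -4.12465489e+01, -2.31972241e+01,  7.28118257e-02,
        4.54626081e-02, -1.31628663e-04]), 'ee_pos': array([ 199.03192862, -538.91867639,  213.13321106]), 'ee_rot': array([-9.00998014e+01,  2.12702979e-03, -1.59730835e+02]), 'force': array([-0.08408056, -0.42421911,  0.92369569]), 'torque': array([0.04347448, 0.01079393, 0.02213849]), 'gripper_width': 90.90395090844677}
scene {'fx': 410.251383263405, 'fy': 410.251383263405, 'cx': 254.7985995768759, 'cy': 192.050015064747, 'k1': -0.02451377166495325, 'R': array([[-0.23311644,  0.97244042,  0.00404331],
       [ 0.77727945,  0.18882721, -0.60015076],
       [-0.58437435, -0.13676222, -0.79987669]]), 't': array([ 256.51671654, -435.29537248, 1466.96411586])}
top {'fx': 411.57703338214145, 'fy': 411.57703338214145, 'cx': 257.1823808405311, 'cy': 189.50759090737546, 'k1': -0.01031982361019399, 'R': array([[ 0.01301446, -0.99991319, -0.00206036],
       [-0.9973975 , -0.01283553, -0.07094694],
       [ 0.07091433,  0.00297833, -0.99747796]]), 't': array([-102.6274612 ,  605.33449604, 1363.29113161])}
```

View pics/scene0.png

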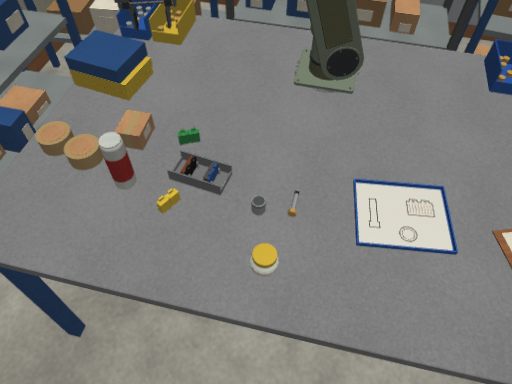

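View pics/top0.png

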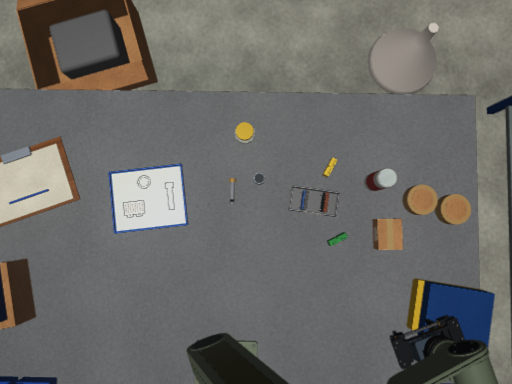

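```bash
cat > h.py <<'E'
import numpy as np, cv2
from workcell import state, imaging, job, env
CI={n:imaging.camera_info(n) for n in("scene","top")}
def K(n):
    c=CI[n]; return np.array([[c['fx'],0,c['cx']],[0,c['fy'],c['cy']],[0,0,1]]),np.array([c['k1'],0,0,0])
def ray(n,uv):
    k,d=K(n); R=np.array(CI[n]['R']);t=np.array(CI[n]['t'])
    p=cv2.undistortPoints(np.array(uv,float).reshape(-1,1,2),k,d).reshape(-1,2)
    D=np.c_[p,np.ones(len(p))]@R; return -R.T@t,D
def plane(n,uv,z):
    o,D=ray(n,uv); s=(z-o[2])/D[:,2]; return o+s[:,None]*D
def proj(n,X):
    k,d=K(n); R=np.array(CI[n]['R']);t=np.array(CI[n]['t'])
    return cv2.projectPoints(np.array(X,float).reshape(-1,3),cv2.Rodrigues(R)[0],t,k,d)[0].reshape(-1,2)
def tri(us,ut):
    o1,D1=ray("scene",us);o2,D2=ray("top",ut);out=[]
    for a,b in zip(D1,D2):
        a=a/np.linalg.norm(a);b=b/np.linalg.norm(b)
        s=np.linalg.lstsq(np.c_[a,-b],o2-o1,rcond=None)[0]
        p,q=o1+s[0]*a,o2+s[1]*b; out.append([*((p+q)/2),np.linalg.norm(p-q)])
    return np.array(out)
def grab(n,f):
    p,d=imaging.grab_frame(n); p=cv2.cvtColor(p,cv2.COLOR_RGB2BGR); cv2.imwrite(f"pics/{f}.png",p); np.save(f"pics/{f}d.npy",d); return p,d
def crop(img,x0,y0,x1,y1,s,f):
    cv2.imwrite(f"pics/{f}.png",cv2.resize(img[y0:y1,x0:x1],None,fx=s,fy=s,interpolation=cv2.INTER_CUBIC))
E
python3 - <<'E'
from h import *
a=cv2.imread("pics/scene0.png");b=cv2.imread("pics/top0.png")
# side by side crops
A=cv2.resize(a[145:205,155:245],None,fx=8,fy=8,interpolation=cv2.INTER_CUBIC)
cv2.imwrite("pics/c1.png",A)
crop(b,280,175,350,225,10,"c2")
crop(a,235,180,315,230,10,"c3")
crop(b,210,165,280,210,10,"c4")
E
```

```text
(no output)
```

View pics/c1.png

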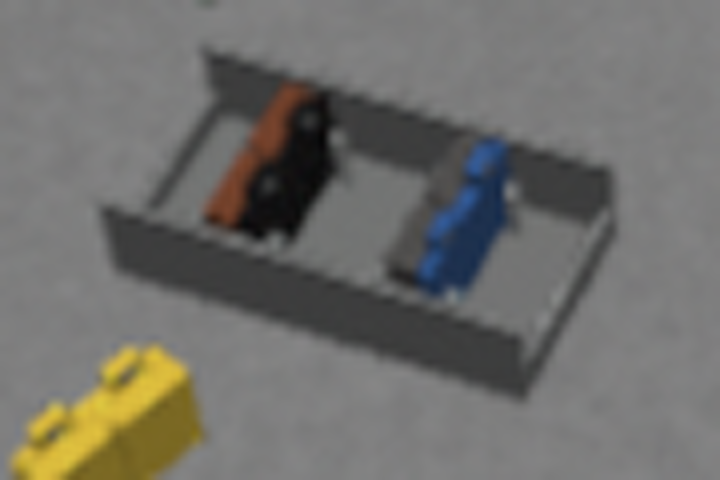

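View pics/c2.png

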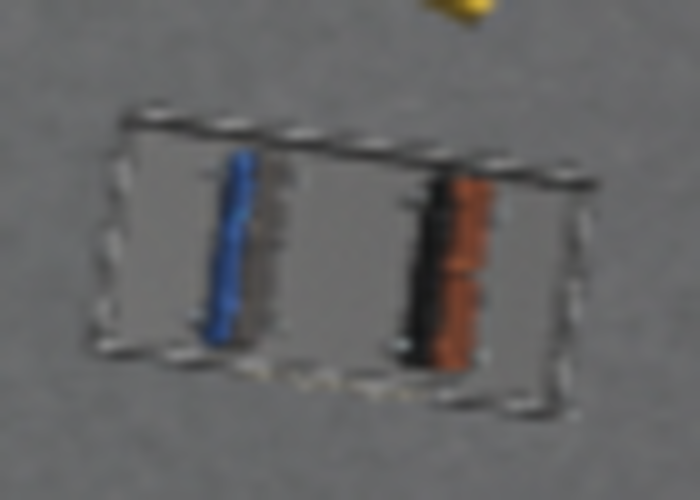

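View pics/c3.png

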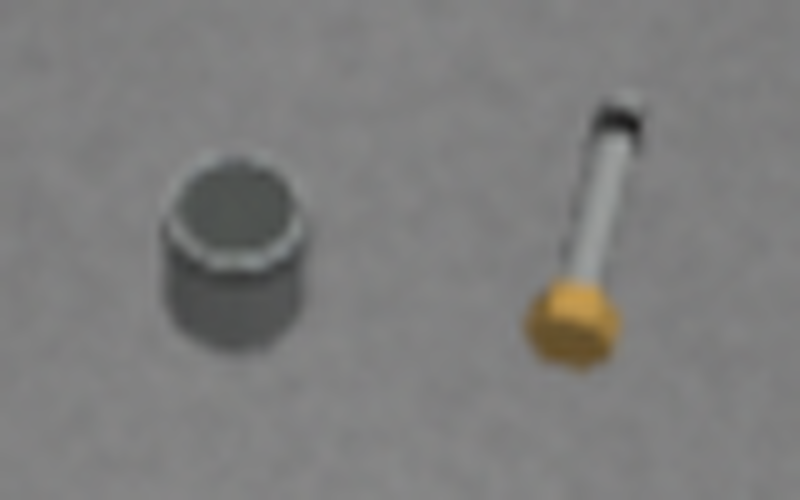

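View pics/c4.png

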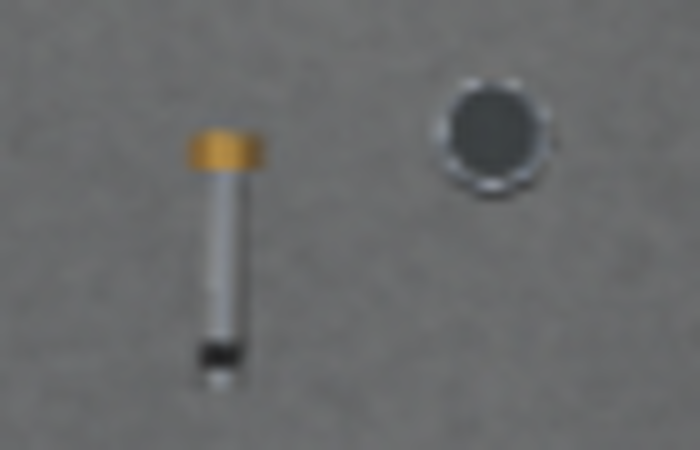

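Run:
```python
from h import *
a=cv2.imread("pics/scene0.png");b=cv2.imread("pics/top0.png")
rois={"scene":(340,165,470,265),"top":(95,150,200,245)}
for n,im in(("scene",a),("top",b)):
    x0,y0,x1,y1=rois[n]; s=8
    c=cv2.resize(im[y0:y1,x0:x1],None,fx=s,fy=s,interpolation=cv2.INTER_CUBIC)
    hsv=cv2.cvtColor(c,cv2.COLOR_BGR2HSV)
    m=cv2.inRange(hsv,(100,110,50),(130,255,255))
    cs,_=cv2.findContours(m,cv2.RETR_EXTERNAL,cv2.CHAIN_APPROX_NONE); q=max(cs,key=cv2.contourArea)
    uv=(q[:,0]+.5)/s-.5+[x0,y0]
    for z in (14,):
        P=plane(n,uv,z); r=cv2.minAreaRect(P[:,:2].astype(np.float32)); print(n,"rim z",z,r)
    g=cv2.cvtColor(c,cv2.COLOR_BGR2GRAY)
    w=((hsv[:,:,1]<60)&(g>130)).astype(np.uint8)*255
    w=cv2.morphologyEx(w,cv2.MORPH_CLOSE,np.ones((25,25)))
    cs,_=cv2.findContours(w,cv2.RETR_EXTERNAL,cv2.CHAIN_APPROX_NONE); q=max(cs,key=cv2.contourArea)
    r=cv2.minAreaRect(plane(n,(q[:,0]+.5)/s-.5+[x0,y0],3)[:,:2].astype(np.float32)); print(n,"card",r)
    # dark ink components inside card
    card=cv2.erode(cv2.fillPoly(np.zeros_like(w),[q],255),np.ones((25,25)))
    ink=((g<150)&(card>0)).astype(np.uint8)*255
    cs,_=cv2.findContours(ink,cv2.RETR_EXTERNAL,cv2.CHAIN_APPROX_NONE)
    for q in cs:
        if cv2.contourArea(q)<600: continue
        P=plane(n,(q[:,0]+.5)/s-.5+[x0,y0],3)[:,:2].astype(np.float32)
        print(n,"ink",cv2.minAreaRect(P), cv2.minEnclosingCircle(P))
    k=cv2.resize(c,None,fx=.75,fy=.75) if n=="scene" else cv2.resize(c,None,fx=.78,fy=.78)
    cv2.imwrite(f"pics/tray_{n}.png",k[:600,:800])
```

```text
scene rim z 14 ((577.3695678710938, 275.480712890625), (216.2105712890625, 251.55430603027344), 7.394445419311523)
scene card ((571.3751220703125, 275.91094970703125), (195.1728973388672, 237.1558837890625), 7.3758368492126465)
scene ink ((603.4458618164062, 194.29714965820312), (51.38914489746094, 5.025999546051025), 0.11798179149627686) ((603.447265625, 193.59237670898438), 25.701160430908203)
scene ink ((557.520751953125, 207.52113342285156), (45.77812194824219, 4.575672149658203), 8.753198623657227) ((557.592529296875, 207.05528259277344), 22.893430709838867)
top rim z 14 ((574.000244140625, 275.8162841796875), (210.708984375, 251.58792114257812), 7.370457172393799)
top card ((574.0791625976562, 277.09869384765625), (197.8394012451172, 237.72299194335938), 7.346574306488037)
```

View pics/tray_top.png

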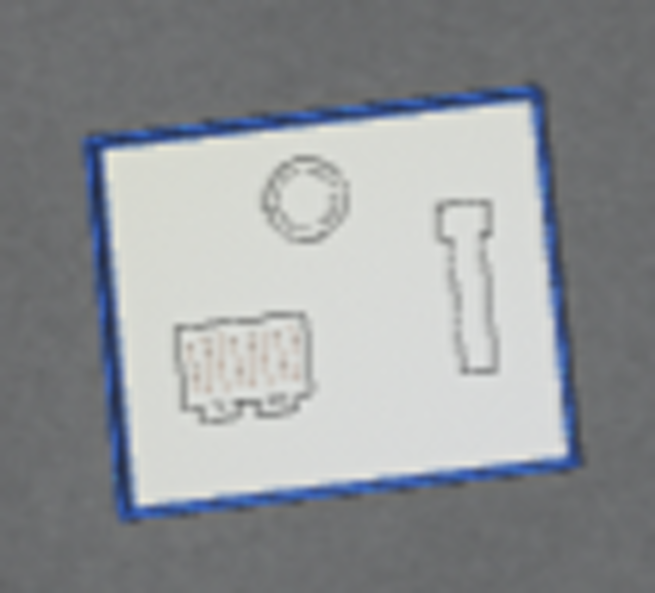

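```bash
cat > ink.py <<'E'
from h import *
def inks(n,im,z=3):
    x0,y0,x1,y1={"scene":(340,165,470,265),"top":(95,150,200,245)}[n]; s=8
    c=cv2.resize(im[y0:y1,x0:x1],None,fx=s,fy=s,interpolation=cv2.INTER_CUBIC)
    hsv=cv2.cvtColor(c,cv2.COLOR_BGR2HSV); g=cv2.cvtColor(c,cv2.COLOR_BGR2GRAY)
    w=((hsv[:,:,1]<60)&(g>130)).astype(np.uint8)*255
    w=cv2.morphologyEx(w,cv2.MORPH_CLOSE,np.ones((25,25)))
    cs,_=cv2.findContours(w,cv2.RETR_EXTERNAL,cv2.CHAIN_APPROX_NONE); q=max(cs,key=cv2.contourArea)
    card=cv2.erode(cv2.fillPoly(np.zeros_like(w),[q],255),np.ones((31,31)))
    bh=cv2.morphologyEx(g,cv2.MORPH_BLACKHAT,np.ones((41,41)))
    ink=((bh>22)&(card>0)).astype(np.uint8)*255
    ink=cv2.morphologyEx(ink,cv2.MORPH_CLOSE,np.ones((13,13)))
    cs,_=cv2.findContours(ink,cv2.RETR_EXTERNAL,cv2.CHAIN_APPROX_NONE)
    out=[]
    for q in cs:
        if cv2.contourArea(q)<2500: continue
        uv=(q[:,0]+.5)/s-.5+[x0,y0]
        out.append((uv,plane(n,uv,z)[:,:2].astype(np.float32)))
    return out
E
python3 - <<'E'
from ink import *
C=np.array([574,276.]);th=np.radians(7.4);x=np.array([np.cos(th),np.sin(th)]);y=np.array([-x[1],x[0]])
for nm,p in (("pad",(-30,52)),("piston",(58,10)),("head",(37,-75)),("tail",(-37,-75)),("pinmid",(0,-75))): print(nm,C+p[0]*x+p[1]*y)
px={}
for n in("scene","top"):
    for uv,P in inks(n,cv2.imread(f"pics/{n}0.png")):
        r=cv2.minAreaRect(P); print(n,np.round(r[0],1),np.round(r[1],1),round(r[2],1), "uv of centre",proj(n,[[*r[0],3]])[0].round(1))
        px.setdefault(n,[]).append((r[0],proj(n,[[*r[0],3]])[0]))
for r,u in px["top"]:
    r2,u2=min(px["scene"],key=lambda e:np.hypot(*(np.array(e[0])-r)))
    print(tri([u2],[u]).round(1))
E
```

```text
pad [537.55249411 323.70303255]
piston [630.22897145 293.38685623]
head [620.35150275 206.39009989]
tail [546.96783674 196.85922575]
pinmid [583.65966974 201.62466282]
scene [629.  293.5] [48.3 50.3] 55.5 uv of centre [407.7 233.5]
scene [536.7 324. ] [60.  76.1] 7.6 uv of centre [419.6 207.3]
scene [582.9 201.2] [99.1 31.9] 8.7 uv of centre [372.9 212.2]
top [537.7 324.6] [59.6 77.2] 7.3 uv of centre [133.7 208.5]
top [583.6 204.5] [98.2 33.5] 3.9 uv of centre [169.3 195.5]
top [630.9 294.1] [48.4 48.9] 46.3 uv of centre [143.5 181.3]
[[537.7 323.8   4.3   0.6]]
[[583.6 202.6   4.3   3.2]]
[[630.7 293.1   5.6   0.7]]
```

Run:
```python
from h import *
im={n:cv2.imread(f"pics/{n}0.png") for n in("scene","top")}
s=8
def mask(n,roi,f,k=1):
    x0,y0,x1,y1=roi; c=cv2.resize(im[n][y0:y1,x0:x1],None,fx=s,fy=s,interpolation=cv2.INTER_CUBIC)
    m=f(cv2.cvtColor(c,cv2.COLOR_BGR2HSV).astype(int),c.astype(int)).astype(np.uint8)*255
    cs,_=cv2.findContours(m,cv2.RETR_EXTERNAL,cv2.CHAIN_APPROX_NONE); q=max(cs,key=cv2.contourArea)
    return (q[:,0]+.5)/s-.5+[x0,y0]
def rect(n,uv,z): 
    r=cv2.minAreaRect(plane(n,uv,z)[:,:2].astype(np.float32)); return np.round(r[0],1),np.round(r[1],1),round(r[2],1)
brown=lambda h,c:(h[...,1]>110)&(h[...,0]<15)
blue=lambda h,c:(h[...,1]>110)&(h[...,0]>100)&(h[...,0]<130)
brass=lambda h,c:(h[...,1]>100)&(h[...,0]>8)&(h[...,0]<30)
u=mask("top",(280,175,350,225),brown); print("lining z42",rect("top",u,42),proj("top",[[*rect("top",u,42)[0],42]]))
u=mask("top",(280,175,350,225),blue); print("blue z50",rect("top",u,50))
u=mask("scene",(155,145,245,205),brown); print("lining sc z42",rect("scene",u,42))
u=mask("scene",(155,145,245,205),blue); print("blue sc",rect("scene",u,50))
hc={}
for n,roi in(("top",(210,165,250,210)),("scene",(280,185,310,225))):
    u=mask(n,roi,brass); M=u.mean(0); r=cv2.minAreaRect(u.astype(np.float32))[0]; hc[n]=r
    print(n,"head",r,rect(n,u,12)); 
print("head tri",tri([hc["scene"]],[hc["top"]]))
# piston: dark interior at mouth
dark=lambda h,c:(c.sum(2)<240)
pc={}
for n,roi in(("top",(250,170,268,188)),("scene",(250,195,268,208))):
    u=mask(n,roi,dark);r=cv2.minAreaRect(u.astype(np.float32));print(n,"piston dark",r);pc[n]=r[0]
    print(rect(n,u,42))
print(tri([pc["scene"]],[pc["top"]]))
# rack depth
for n in im:
    d=np.load(f"pics/{n}0d.npy");print(n,d.dtype,(d==0).mean())
```

```text
lining z42 (array([ 567. , -321.5]), array([12.3, 63.1]), 83.5) [[325.5656202  201.89285343]]
blue z50 (array([ 574. , -244.8]), array([ 8.8, 63.2]), 81.9)
lining sc z42 (array([ 568.9, -322. ]), array([13.4, 67.1]), 84.8)
blue sc (array([ 585.5, -239.6]), array([22.6, 69.4]), 83.2)
top head (231.9375, 179.5625) (array([640. ,  -8.7]), array([11.9, 22.1]), 0.7)
scene head (291.9192810058594, 211.8743896484375) (array([639. ,  -9.6]), array([22.3, 24.7]), 85.5)
head tri [[639.94247471  -9.15112307  13.32086171   0.83462869]]
top piston dark ((258.8990783691406, 177.7976531982422), (8.204801559448242, 8.442458152770996), 5.19442892074585)
(array([ 644.2, -100. ]), array([27.3, 28.2]), 85.5)
scene piston dark ((257.875, 205.9375), (12.624998092651367, 2.999999523162842), -0.0)
(array([662.2, -97. ]), array([ 9.4, 32.7]), 13.6)
[[ 6.46526684e+02 -1.00270404e+02  1.91201708e+01  4.31166878e-01]]
scene float32 0.0038350423177083335
top float32 0.004018147786458333
```

Run:
```python
from h import *
q=np.array([(125,115),(597,182),(92,347),(575,410)])/10.-.45+[280,175]
P=plane("top",q,40)[:,:2]; print(P.round(1)); print(P.mean(0), [np.degrees(np.arctan2(*(b-a)[::-1])) for a,b in((P[1],P[0]),(P[3],P[2]),(P[2],P[0]),(P[3],P[1]))],[np.hypot(*(b-a)) for a,b in((P[1],P[0]),(P[3],P[2]),(P[2],P[0]),(P[3],P[1]))])
# scene outer wall tops : crop c1 8x origin 155,145
q=np.array([(205,50),(612,172),(100,208),(527,345)])/8.-.45+[155,145]
P=plane("scene",q,40)[:,:2]; print(P.round(1)); print(P.mean(0), [np.degrees(np.arctan2(*(b-a)[::-1])) for a,b in((P[0],P[1]),(P[2],P[3]),(P[0],P[2]),(P[1],P[3]))],[np.hypot(*(b-a)) for a,b in((P[0],P[1]),(P[2],P[3]),(P[0],P[2]),(P[1],P[3]))])
# pin axis: tail
for n,roi in (("top",(210,165,280,210)),("scene",(235,180,315,230))):
    pass
t=np.array([(222,377)])/10.-.45+[210,165]; s=np.array([(623,98)])/10.-.45+[235,180]
print("tail end",plane("top",t,6),plane("scene",s,9),tri(s,t))
# piston rim centre
t=np.array([(492,135)])/10.-.45+[210,165]; s=np.array([(236,212)])/10.-.45+[235,180]
print("piston",plane("top",t,42),plane("scene",s,42),tri(s,t))
```

```text
[[ 618.3 -210.5]
 [ 598.  -367.2]
 [ 541.2 -200.1]
 [ 522.4 -359.8]]
[ 569.97474665 -284.39856779] [np.float64(82.62760660752167), np.float64(83.30543542766434), np.float64(-7.6602267954690975), np.float64(-5.550983668214254)] [np.float64(158.03150255432473), np.float64(160.84739707256156), np.float64(77.8075789871823), np.float64(75.94213092401168)]
[[ 525.6 -358.3]
 [ 546.5 -201. ]
 [ 604.  -368.5]
 [ 626.5 -208.3]]
[ 575.63510972 -284.05116349] [np.float64(82.41240611765072), np.float64(82.01596871368059), np.float64(-7.412072625522668), np.float64(-5.24903182603338)] [np.float64(158.7218159198519), np.float64(161.75920234580698), np.float64(79.09550394351557), np.float64(80.28121962906208)]
tail end [[563.22970291  -8.96843726   6.        ]] [[559.81341165 -10.06178776   9.        ]] [[ 5.62978353e+02 -9.64620282e+00  1.31562881e+01  4.37048400e-01]]
piston [[643.35442233 -99.5553639   42.        ]] [[ 645.95854203 -100.12470859   42.        ]] [[ 643.75290397 -100.07154157   38.98501914    1.04834378]]
```

```bash
cat > g.py <<'E'
from h import *
from scipy.spatial.transform import Rotation as Rn
def Rtool(yaw_z, tilt=0., tilt_head=0.):
    "tool z horizontal at heading yaw_z (deg); tool y = down tilted by tilt toward horizontal heading perpendicular to z nearest tilt_head"
    z=np.array([np.cos(np.radians(yaw_z)),np.sin(np.radians(yaw_z)),0])
    h=np.array([np.cos(np.radians(tilt_head)),np.sin(np.radians(tilt_head)),0]); h-=z*(h@z); 
    n=np.linalg.norm(h); h=h/n if n>1e-6 else h
    a=np.radians(tilt); y=np.cos(a)*np.array([0,0,-1.])+np.sin(a)*h
    return np.c_[np.cross(y,z),y,z]
def need(p,R):
    s=state(); R0=Rn.from_euler('xyz',s['ee_rot'],degrees=True).as_matrix()
    d=R0.T@(np.array(p)-s['ee_pos'])/10; w=np.degrees(Rn.from_matrix(R0.T@R).as_rotvec())
    print("t",round(s['time_s'],2),"pos",s['ee_pos'].round(1),"F",s['force'].round(1),"w",round(s['gripper_width'],1),"q",s['qpos'].round(0))
    print("d_cm",d.round(2),"|d|mm",round(np.linalg.norm(d)*10,1),"twist",w.round(1),"|w|",round(np.linalg.norm(w),1))
    return d,w
E
python3 -c "
from g import *
need([567.6,-318.4,214],Rtool(83.1))
d=np.load('pics/top0d.npy')
print('can',tri([(124,177)],[(374,183)]), plane('scene',[(124,180)],0), plane('top',[(388,234)],60))"
```

```text
t 0.1 pos [ 199.1 -539.   213.2] F [-0.1  0.1  0.1] w 91.4 q [-71.  18.  90.  -0.  72.  -1.]
d_cm [-42.21  -0.07  -7.92] |d|mm 429.5 twist [ 0.000e+00 -1.528e+02 -1.000e-01] |w| 152.8
can [[ 6.34491857e+02 -4.90601459e+02  1.27307334e+01  2.84101107e-01]] [[ 635.87666737 -493.57995097    0.        ]] [[ 464.51392905 -521.51492546   60.        ]]
```

```bash
python3 -m pendant '[{"delta_pos":[-2.5,0,-0.5],"twist":[0,-8,0],"grip":44},{"delta_pos":[-5,0,-1],"twist":[0,-16,0],"grip":44},{"delta_pos":[-7.5,0,-1.5],"twist":[0,-24,0],"grip":44},{"delta_pos":[-10,0,-2],"twist":[0,-32,0],"grip":44},{"delta_pos":[-12.5,0,-2.5],"twist":[0,-40,0],"grip":44}]'; python3 -c "
from g import *
need([567.6,-318.4,214],Rtool(83.1))"
```

```text
time_s: 0.6
ee_pos: [308.4, -471.8, 213.5]
ee_rot: [-90.0, 0.0, -119.4]
force: [0.2, -0.2, -0.0]
gripper_width: 54.3
t 0.6 pos [ 308.4 -471.8  213.5] F [ 0.2 -0.2 -0. ] w 54.3 q [-58.  17.  91.   0.  72. -29.]
d_cm [-26.09  -0.05  15.05] |d|mm 301.2 twist [ 0.000e+00 -1.125e+02 -1.000e-01] |w| 112.5
```

```bash
python3 -m pendant '[{"delta_pos":[-2.6,0,1.5],"twist":[0,-8,0],"grip":44},{"delta_pos":[-5.2,0,3],"twist":[0,-16,0],"grip":44},{"delta_pos":[-7.8,0,4.5],"twist":[0,-24,0],"grip":44},{"delta_pos":[-10.4,0,6],"twist":[0,-32,0],"grip":44},{"delta_pos":[-13,0,7.5],"twist":[0,-40,0],"grip":44}]'; python3 -c "
from g import *
need([567.6,-318.4,214],Rtool(83.1))"
```

```text
time_s: 1.1
ee_pos: [438.2, -396.0, 213.5]
ee_rot: [-90.0, 0.0, -79.4]
force: [0.1, 0.3, 0.1]
gripper_width: 40.0
t 1.1 pos [ 438.2 -396.   213.5] F [0.1 0.3 0.1] w 40.0 q [-43.  20.  88.  -0.  73. -54.]
d_cm [-5.25 -0.05 14.15] |d|mm 150.9 twist [  0.  -72.5  -0.1] |w| 72.5
```

```bash
python3 -c "
from g import *
need([567.6,-318.4,130],Rtool(83.1))"
```

```text
t 1.1 pos [ 438.2 -396.   213.5] F [0.1 0.3 0.1] w 40.0 q [-43.  20.  88.  -0.  73. -54.]
d_cm [-5.24  8.35 14.15] |d|mm 172.5 twist [  0.  -72.5  -0.1] |w| 72.5
```

```bash
python3 -m pendant '[{"delta_pos":[-0.6,0.5,1.6],"twist":[0,-8,0],"grip":44},{"delta_pos":[-1.2,1,3.2],"twist":[0,-16,0],"grip":44},{"delta_pos":[-1.8,1.5,4.8],"twist":[0,-24,0],"grip":44},{"delta_pos":[-2.4,2,6.4],"twist":[0,-32,0],"grip":44},{"delta_pos":[-3,3,8],"twist":[0,-40,0],"grip":44}]'; python3 -c "
from g import *
need([567.6,-318.4,110],Rtool(83.1))"
```

```text
time_s: 1.6
ee_pos: [511.5, -352.8, 183.8]
ee_rot: [-90.0, -0.0, -39.4]
force: [0.4, -0.1, 0.9]
gripper_width: 39.7
t 1.6 pos [ 511.5 -352.8  183.8] F [ 0.4 -0.1  0.9] w 39.7 q [-36.  24.  86.  -0.  70. -86.]
d_cm [2.14 7.39 6.22] |d|mm 98.9 twist [  0.  -32.5   0. ] |w| 32.5
```

```bash
python3 -m pendant '[{"delta_pos":[0.55,1.8,1.6],"twist":[0,-8,0],"grip":44},{"delta_pos":[1.1,3.6,3.2],"twist":[0,-16,0],"grip":44},{"delta_pos":[1.7,5.4,4.8],"twist":[0,-24,0],"grip":44},{"delta_pos":[2.14,7.4,6.22],"twist":[0,-32.5,0],"grip":44},{"delta_pos":[2.14,7.4,6.22],"twist":[0,-32.5,0],"grip":44}]'
python3 - <<'E'
from g import *
need([567.6,-318.4,110],Rtool(83.1))
p,d=grab("top","t1");crop(p,280,165,350,215,10,"t1c")
p,d=grab("scene","s1");crop(p,155,125,245,205,8,"s1c")
E
```

```text
time_s: 2.1
ee_pos: [566.3, -316.9, 106.3]
ee_rot: [-89.8, 0.3, -7.1]
force: [0.1, -0.6, -0.8]
gripper_width: 40.3
t 2.1 pos [ 566.3 -316.9  106.3] F [ 0.1 -0.6 -0.8] w 40.3 q [ -30.   30.   88.    0.   63. -113.]
d_cm [ 0.15 -0.37 -0.13] |d|mm 4.2 twist [-0.2 -0.2 -0.3] |w| 0.5
```

View pics/s1c.png

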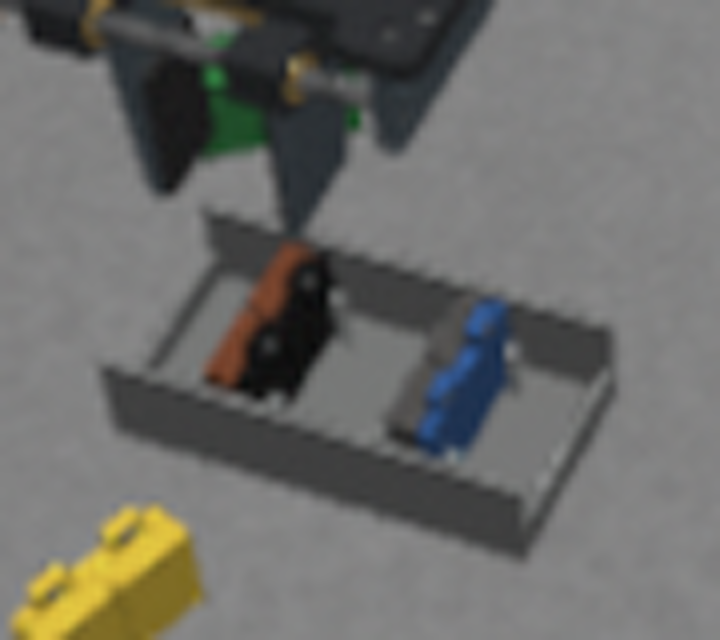

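Run:
```python
from g import *
p=cv2.imread("pics/s1.png");crop(p,145,75,265,165,6,"s1d")
```

```text
(no output)
```

View pics/s1d.png

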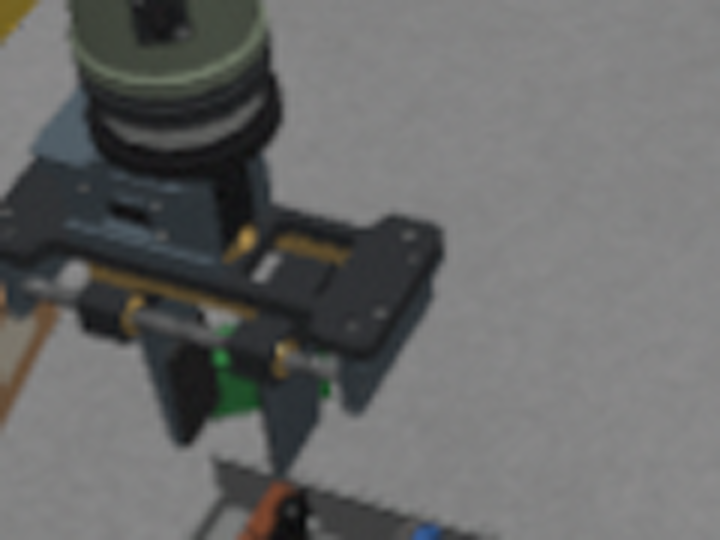

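View pics/t1c.png

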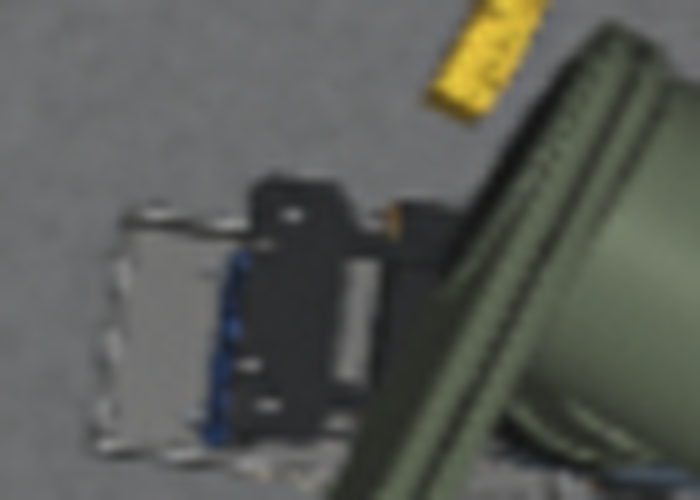

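```bash
python3 -c "
from g import *
need([567.6,-318.4,45],Rtool(83.1))"; python3 -m pendant '[{"delta_pos":[0.1,1.5,-0.1],"twist":[0,0,0],"grip":44},{"delta_pos":[0.15,3,-0.13],"twist":[0,0,0],"grip":44},{"delta_pos":[0.15,4.5,-0.13],"twist":[0,0,0],"grip":44},{"delta_pos":[0.15,5.5,-0.13],"twist":[0,0,0],"grip":44},{"delta_pos":[0.15,5.5,-0.13],"twist":[0,0,0],"grip":44}]'
python3 - <<'E'
from g import *
need([567.6,-318.4,12],Rtool(83.1))
p,d=grab("scene","s2");crop(p,145,105,245,195,7,"s2c")
E
```

```text
t 2.2 pos [ 566.6 -319.   109.6] F [ 0.4 -0.8  0.5] w 39.8 q [ -30.   29.   88.   -0.   63. -113.]
d_cm [0.11 6.46 0.07] |d|mm 64.6 twist [-0.  -0.5 -0.1] |w| 0.5
time_s: 2.7
ee_pos: [567.0, -320.5, 53.6]
ee_rot: [-89.9, 0.1, -7.3]
force: [-0.1, -0.6, -0.7]
gripper_width: 40.4
t 2.7 pos [ 567.  -320.5   53.6] F [-0.1 -0.6 -0.7] w 40.4 q [ -30.   32.   91.   -0.   57. -113.]
d_cm [0.04 4.16 0.21] |d|mm 41.6 twist [-0.1 -0.4 -0.1] |w| 0.4
```

View pics/s2c.png

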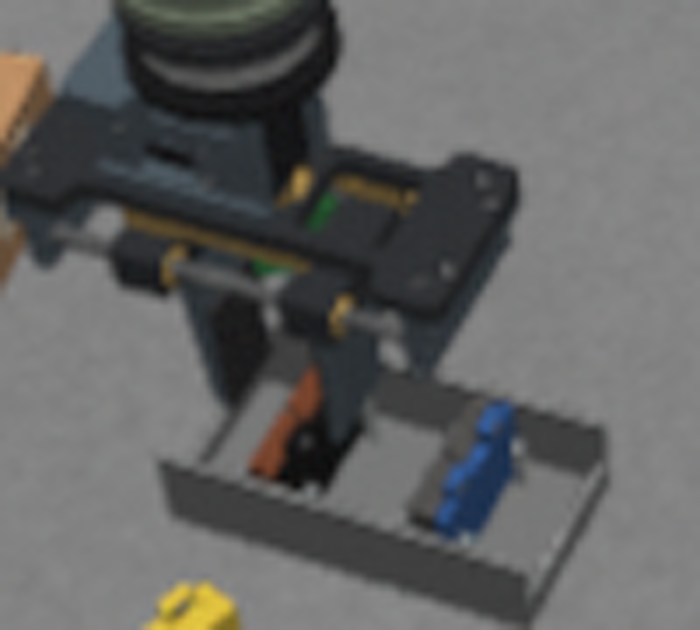

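```bash
python3 -m pendant '[{"delta_pos":[0.04,1.2,0.2],"twist":[0,-0.4,0],"grip":44},{"delta_pos":[0.04,2.4,0.2],"twist":[0,-0.4,0],"grip":44},{"delta_pos":[0.04,3.6,0.2],"twist":[0,-0.4,0],"grip":44},{"delta_pos":[0.04,4.1,0.2],"twist":[0,-0.4,0],"grip":44},{"delta_pos":[0.04,4.1,0.2],"twist":[0,-0.4,0],"grip":44}]' 30; python3 -m pendant '[{"delta_pos":[0,0,0],"twist":[0,0,0],"grip":15},{"delta_pos":[0,0,0],"twist":[0,0,0],"grip":5},{"delta_pos":[0,0,0],"twist":[0,0,0],"grip":0},{"delta_pos":[0,0,0],"twist":[0,0,0],"grip":0},{"delta_pos":[0,0,0],"twist":[0,0,0],"grip":0}]' 30;  python3 -c "
from g import *
need([567.6,-318.4,120],Rtool(83.1))"
```

```text
time_s: 3.25
ee_pos: [568.3, -318.1, 12.6]
ee_rot: [-89.9, 0.1, -6.8]
force: [0.6, 0.0, -0.0]
gripper_width: 40.3
time_s: 3.75
ee_pos: [569.4, -319.3, 14.6]
ee_rot: [-90.1, -0.1, -6.8]
force: [0.5, -3.3, 1.8]
gripper_width: 18.0
t 3.75 pos [ 569.4 -319.3   14.6] F [ 0.5 -3.3  1.8] w 18.0 q [ -30.   35.   93.   -0.   52. -113.]
d_cm [ -0.17 -10.54   0.05] |d|mm 105.4 twist [0.1 0.1 0.1] |w| 0.1
```

```bash
python3 -m pendant '[{"delta_pos":[0,-1,0],"twist":[0,0,0],"grip":0},{"delta_pos":[0,-2.5,0],"twist":[0,0,0],"grip":0},{"delta_pos":[0,-4.5,0],"twist":[0,0,0],"grip":0},{"delta_pos":[0,-7,0],"twist":[0,0,0],"grip":0},{"delta_pos":[0,-9,0],"twist":[0,0,0],"grip":0}]'
python3 - <<'E'
from g import *
need([460,60,120],Rtool(0))
p,d=grab("scene","s3");crop(p,145,75,245,195,5,"s3c")
E
```

```text
time_s: 4.25
ee_pos: [568.8, -317.6, 105.7]
ee_rot: [-89.9, 0.0, -6.8]
force: [-0.1, -0.2, -3.2]
gripper_width: 17.9
t 4.25 pos [ 568.8 -317.6  105.7] F [-0.1 -0.2 -3.2] w 17.9 q [ -30.   30.   88.    0.   63. -113.]
d_cm [-15.3   -1.38  36.2 ] |d|mm 393.2 twist [-0.1 83.2 -0.1] |w| 83.2
```

View pics/s3c.png

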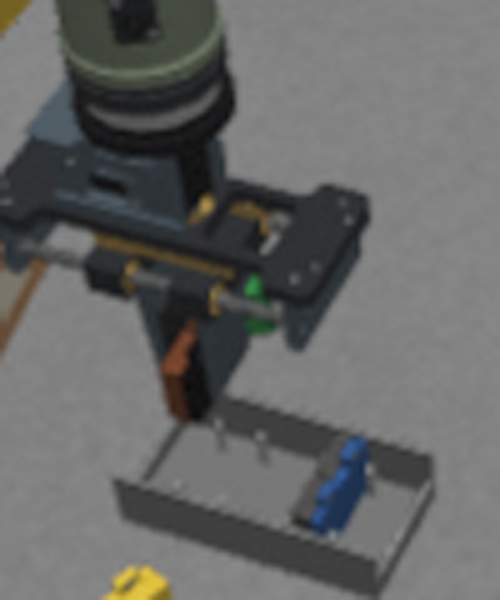

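```bash
python3 -m pendant '[{"delta_pos":[-0.6,-0.2,1.5],"twist":[0,4,0],"grip":0},{"delta_pos":[-1.6,-0.4,4],"twist":[0,9,0],"grip":0},{"delta_pos":[-2.8,-0.6,7],"twist":[0,15,0],"grip":0},{"delta_pos":[-4.2,-0.8,10.5],"twist":[0,22,0],"grip":0},{"delta_pos":[-5.6,-1,14],"twist":[0,29,0],"grip":0}]'; python3 -c "
from g import *
need([460,60,120],Rtool(0))"
```

```text
time_s: 4.8
ee_pos: [528.8, -170.9, 113.7]
ee_rot: [-90.0, 0.1, -36.2]
force: [0.6, -0.1, -2.4]
gripper_width: 17.7
t 4.8 pos [ 528.8 -170.9  113.7] F [ 0.6 -0.1 -2.4] w 17.7 q [-19.  21. 101.   0.  58. -73.]
d_cm [-19.18  -0.58  14.58] |d|mm 241.0 twist [ 0.  53.8 -0.1] |w| 53.8
```

```bash
python3 -m pendant '[{"delta_pos":[-2.4,0,1.8],"twist":[0,7,0],"grip":0},{"delta_pos":[-5,0,3.8],"twist":[0,14,0],"grip":0},{"delta_pos":[-7.6,0,5.8],"twist":[0,21,0],"grip":0},{"delta_pos":[-10.2,0,7.8],"twist":[0,28,0],"grip":0},{"delta_pos":[-12,0,9.2],"twist":[0,35,0],"grip":0}]'; python3 -c "
from g import *
need([460,60,80],Rtool(0))"
```

```text
time_s: 5.3
ee_pos: [484.6, -25.7, 113.8]
ee_rot: [-90.1, 0.1, -71.1]
force: [-0.4, -0.0, -3.2]
gripper_width: 17.9
t 5.3 pos [484.6 -25.7 113.8] F [-0.4 -0.  -3.2] w 17.9 q [ -4.  16. 110.   0.  55. -23.]
d_cm [-8.9   3.4   0.45] |d|mm 95.4 twist [ 0.1 18.9 -0.1] |w| 18.9
```

```bash
python3 -m pendant '[{"delta_pos":[-2.2,0.8,0.1],"twist":[0,5,0],"grip":0},{"delta_pos":[-4.6,1.8,0.25],"twist":[0,10,0],"grip":0},{"delta_pos":[-7,3,0.4],"twist":[0,15,0],"grip":0},{"delta_pos":[-8.9,4.5,0.45],"twist":[0,18.9,0],"grip":0},{"delta_pos":[-8.9,6,0.45],"twist":[0,18.9,0],"grip":0}]'; python3 -m pendant '[{"delta_pos":[0,1.2,0],"twist":[0,0,0],"grip":0},{"delta_pos":[0,2.2,0],"twist":[0,0,0],"grip":0},{"delta_pos":[0,3,0],"twist":[0,0,0],"grip":0},{"delta_pos":[0,3.5,0],"twist":[0,0,0],"grip":0},{"delta_pos":[0,3.5,0],"twist":[0,0,0],"grip":0}]';python3 -c "
from g import *
need([460,60,10.6],Rtool(0))"
```

```text
time_s: 5.8
ee_pos: [459.8, 59.7, 53.5]
ee_rot: [-90.1, 0.1, -89.7]
force: [0.5, -0.8, -3.1]
gripper_width: 17.7
time_s: 6.3
ee_pos: [461.2, 57.4, 18.4]
ee_rot: [-90.1, -0.0, -89.7]
force: [-1.1, -0.5, -3.3]
gripper_width: 18.0
t 6.3 pos [461.2  57.4  18.4] F [-1.1 -0.5 -3.3] w 18.0 q [  6.  22. 119.   0.  40.   5.]
d_cm [-0.26  0.78 -0.12] |d|mm 8.4 twist [0.1 0.3 0. ] |w| 0.3
```

```bash
python3 -m pendant '[{"delta_pos":[0,0.2,0],"twist":[0,0,0],"grip":0},{"delta_pos":[0,0.35,0],"twist":[0,0,0],"grip":0},{"delta_pos":[0,0.5,0],"twist":[0,0,0],"grip":0},{"delta_pos":[0,0.6,0],"twist":[0,0,0],"grip":0},{"delta_pos":[0,0.6,0],"twist":[0,0,0],"grip":0}]';python3 -c "
from g import *
need([460,60,10.6],Rtool(0))"
```

```text
time_s: 6.8
ee_pos: [461.6, 57.5, 12.9]
ee_rot: [-90.0, -0.0, -89.7]
force: [-0.4, 0.2, -3.3]
gripper_width: 18.0
t 6.8 pos [461.6  57.5  12.9] F [-0.4  0.2 -3.3] w 18.0 q [  6.  22. 119.  -0.  39.   5.]
d_cm [-0.25  0.23 -0.16] |d|mm 3.8 twist [0.  0.3 0. ] |w| 0.3
```

```bash
python3 -m pendant '[{"delta_pos":[0,0.06,0],"twist":[0,0,0],"grip":0},{"delta_pos":[0,0.12,0],"twist":[0,0,0],"grip":0},{"delta_pos":[0,0.18,0],"twist":[0,0,0],"grip":0},{"delta_pos":[0,0.22,0],"twist":[0,0,0],"grip":0},{"delta_pos":[0,0.22,0],"twist":[0,0,0],"grip":0}]';python3 -c "
from g import *
need([460,60,10.6],Rtool(0))"
```

```text
time_s: 7.3
ee_pos: [461.6, 57.5, 10.7]
ee_rot: [-90.0, -0.0, -89.7]
force: [0.2, -0.4, -2.3]
gripper_width: 17.7
t 7.3 pos [461.6  57.5  10.7] F [ 0.2 -0.4 -2.3] w 17.7 q [  6.  22. 119.  -0.  39.   5.]
d_cm [-0.25  0.01 -0.15] |d|mm 3.0 twist [0.  0.3 0. ] |w| 0.3
```

```bash
python3 -m pendant '[{"delta_pos":[0,0.03,0],"twist":[0,0,0],"grip":0},{"delta_pos":[0,0.06,0],"twist":[0,0,0],"grip":0},{"delta_pos":[0,0.06,0],"twist":[0,0,0],"grip":0},{"delta_pos":[0,0.06,0],"twist":[0,0,0],"grip":0},{"delta_pos":[0,0.06,0],"twist":[0,0,0],"grip":0}]';python3 -c "
from g import *
need([460,60,10.6],Rtool(0))
p,d=grab('scene','s4');crop(p,225,75,375,195,5,'s4c')"
```

```text
time_s: 7.8
ee_pos: [461.6, 57.5, 10.6]
ee_rot: [-90.0, -0.0, -89.7]
force: [-1.8, -0.1, 5.9]
gripper_width: 17.6
t 7.8 pos [461.6  57.5  10.6] F [-1.8 -0.1  5.9] w 17.6 q [  6.  22. 119.  -0.  39.   5.]
d_cm [-0.25 -0.   -0.16] |d|mm 3.0 twist [-0.   0.3  0. ] |w| 0.3
```

View pics/s4c.png

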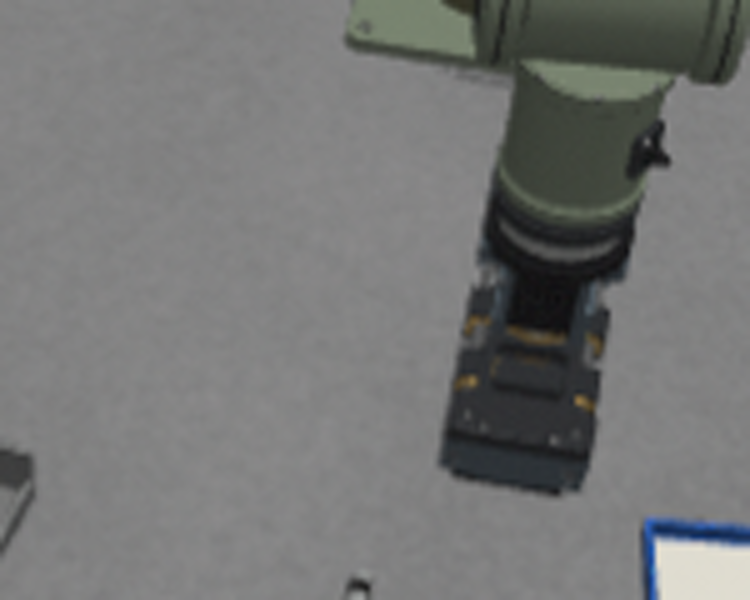

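```bash
python3 -m pendant '[{"delta_pos":[0,0,0],"twist":[0,0,0],"grip":25},{"delta_pos":[0,0,0],"twist":[0,0,0],"grip":30},{"delta_pos":[0,0,0],"twist":[0,0,0],"grip":40},{"delta_pos":[0,0,0],"twist":[0,0,0],"grip":40},{"delta_pos":[0,0,0],"twist":[0,0,0],"grip":40}]'; python3 -m pendant '[{"delta_pos":[0,-1,0],"twist":[0,0,0],"grip":40},{"delta_pos":[0,-3,0],"twist":[0,0,0],"grip":40},{"delta_pos":[0,-6,0],"twist":[0,0,0],"grip":40},{"delta_pos":[0,-10,0],"twist":[0,0,0],"grip":50},{"delta_pos":[0,-14,0],"twist":[0,0,0],"grip":90}]'; python3 -c "
from g import *
need([430,57.5,150],Rtool(-90,0,0))"
```

```text
time_s: 8.35
ee_pos: [461.7, 57.5, 10.0]
ee_rot: [-90.0, -0.0, -89.7]
force: [0.3, 0.1, -0.2]
gripper_width: 36.6
time_s: 8.85
ee_pos: [461.2, 57.4, 152.1]
ee_rot: [-90.0, -0.0, -89.7]
force: [1.5, 0.2, 0.3]
gripper_width: 49.4
t 8.85 pos [461.2  57.4 152.1] F [1.5 0.2 0.3] w 49.4 q [  6.  11. 109.  -0.  60.   5.]
d_cm [-0.02  0.21 -3.12] |d|mm 31.3 twist [ 0.  90.3  0. ] |w| 90.3
```

```bash
cat > kin.py <<'E'
import numpy as np
D=np.array([(574.6,213.1,18.35,89.7),(563.7,213.5,17,91),(590.6,213.5,20,88),(621.4,183.8,24,86),(649,109.6,29,88),(651.6,53.6,32,91),(652.7,14.6,35,93),(555.7,113.7,21,101),(485.3,113.8,16,110),(465.2,10.6,22,119),(464.8,152,11,109)])
s=lambda a:np.sin(np.radians(a));c=lambda a:np.cos(np.radians(a))
r,z,a,b=D.T; o=np.ones_like(r);n=0*o
A=np.r_[np.c_[o,s(a),s(a+b),n],np.c_[n,c(a),c(a+b),o]]
x=np.linalg.lstsq(A,np.r_[r,z],rcond=None)[0]
if __name__=="__main__": print(x.round(1),(A@x-np.r_[r,z]).round(1))
E
python3 kin.py
python3 - <<'E'
from kin import *
from scipy.optimize import fsolve
a1,L2,L3,Dz=x
for Lt in (200,250,300,350):
  for tilt in (40,50,60):
    for (rr,zz) in ((462,15),(520,15),(560,15),(600,15),(400,66)):
      R=rr-Lt*s(tilt); Z=zz+Lt*c(tilt); d1L=Dz+Lt
      f=lambda q:(a1+L2*s(q[0])+L3*s(q[0]+q[1])-R, d1L+L2*c(q[0])+L3*c(q[0]+q[1])-Z)
      q,i,ok,_=fsolve(f,(0,120),full_output=1)
      print(Lt,tilt,rr,zz,"q2,q3,q5",q.round(0),round(180-tilt-q.sum()),ok==1)
E
```

```text
[ -10.1  581.9  420.  -206.5] [-2.2 -4.2 -2.2 -0.1 -2.7 -1.1  2.  -1.1  4.8  7.  -0.1  2.7  6.8 -2.9
 -2.3  2.2  4.7 -2.9  0.6 -7.7 -3.9  2.8]
200 40 462 15 q2,q3,q5 [ 17. 139.] -15 True
200 40 520 15 q2,q3,q5 [ 20. 131.] -12 True
200 40 560 15 q2,q3,q5 [ 23. 126.] -9 True
200 40 600 15 q2,q3,q5 [ 25. 121.] -7 True
200 40 400 66 q2,q3,q5 [  5. 142.] -7 True
200 50 462 15 q2,q3,q5 [ 19. 143.] -32 True
200 50 520 15 q2,q3,q5 [ 22. 136.] -28 True
200 50 560 15 q2,q3,q5 [ 24. 131.] -25 True
200 50 600 15 q2,q3,q5 [ 26. 125.] -22 True
200 50 400 66 q2,q3,q5 [  7. 147.] -24 True
200 60 462 15 q2,q3,q5 [ 23. 147.] -50 True
200 60 520 15 q2,q3,q5 [ 25. 140.] -45 True
200 60 560 15 q2,q3,q5 [ 27. 135.] -41 True
200 60 600 15 q2,q3,q5 [ 29. 129.] -38 True
200 60 400 66 q2,q3,q5 [ 11. 151.] -42 True
250 40 462 15 q2,q3,q5 [ 17. 143.] -20 True
250 40 520 15 q2,q3,q5 [ 20. 136.] -16 True
250 40 560 15 q2,q3,q5 [ 22. 131.] -13 True
250 40 600 15 q2,q3,q5 [ 25. 126.] -11 True
250 40 400 66 q2,q3,q5 [  4. 146.] -11 True
250 50 462 15 q2,q3,q5 [ 21. 149.] -39 True
250 50 520 15 q2,q3,q5 [ 23. 142.] -
[... 982 characters left out ...]
 400 66 q2,q3,q5 [ 23. 168.] -71 True
350 40 462 15 q2,q3,q5 [ 18. 153.] -31 True
350 40 520 15 q2,q3,q5 [ 20. 145.] -26 True
350 40 560 15 q2,q3,q5 [ 22. 140.] -22 True
350 40 600 15 q2,q3,q5 [ 24. 135.] -19 True
350 40 400 66 q2,q3,q5 [  3. 155.] -18 True
350 50 462 15 q2,q3,q5 [ 29. 162.] -61 True
350 50 520 15 q2,q3,q5 [ 27. 153.] -51 True
350 50 560 15 q2,q3,q5 [ 28. 148.] -46 True
350 50 600 15 q2,q3,q5 [ 28. 143.] -41 True
350 50 400 66 q2,q3,q5 [ 13. 165.] -48 True
350 60 462 15 q2,q3,q5 [ 93. 188.] -161 True
350 60 520 15 q2,q3,q5 [ 42. 161.] -82 True
350 60 560 15 q2,q3,q5 [ 38. 155.] -73 True
350 60 600 15 q2,q3,q5 [ 37. 149.] -66 True
350 60 400 66 q2,q3,q5 [ 48. 180.] -108 False
```

```bash
python3 -m pendant '[{"delta_pos":[0,3,0.04],"twist":[0,0,0],"grip":44},{"delta_pos":[0,6,0.04],"twist":[0,0,0],"grip":44},{"delta_pos":[0,7.5,0.04],"twist":[0,0,0],"grip":44},{"delta_pos":[0,8.5,0.04],"twist":[0,0,0],"grip":44},{"delta_pos":[0,8.5,0.04],"twist":[0,0,0],"grip":44}]'; python3 -c "
from g import *
need([461.6,57.5,11],Rtool(0))
p,d=grab('scene','s5');crop(p,255,75,355,185,5,'s5c')"
```

```text
time_s: 9.35
ee_pos: [461.4, 57.4, 64.6]
ee_rot: [-90.1, -0.0, -89.7]
force: [-0.4, 0.2, 0.7]
gripper_width: 40.3
t 9.35 pos [461.4  57.4  64.6] F [-0.4  0.2  0.7] w 40.3 q [  6.  18. 116.  -0.  47.   5.]
d_cm [-0.01  5.36  0.03] |d|mm 53.6 twist [0.1 0.3 0. ] |w| 0.3
```

View pics/s5c.png

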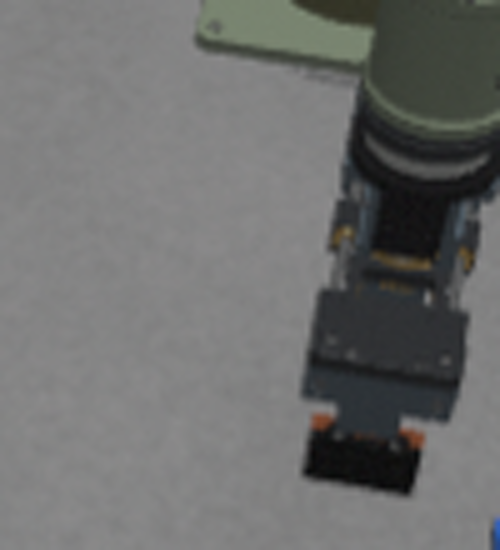

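```bash
python3 -m pendant '[{"delta_pos":[0,1.5,0],"twist":[0,0,0],"grip":44},{"delta_pos":[0,3.5,0],"twist":[0,0,0],"grip":44},{"delta_pos":[0,5,0],"twist":[0,0,0],"grip":44},{"delta_pos":[0,5.1,0],"twist":[0,0,0],"grip":44},{"delta_pos":[0,5.1,0],"twist":[0,0,0],"grip":30}]' 30; python3 -m pendant '[{"delta_pos":[0,0,0],"twist":[0,0,0],"grip":10},{"delta_pos":[0,0,0],"twist":[0,0,0],"grip":0},{"delta_pos":[0,0,0],"twist":[0,0,0],"grip":0},{"delta_pos":[0,0,0],"twist":[0,0,0],"grip":0},{"delta_pos":[0,0,0],"twist":[0,0,0],"grip":0}]' 30;  python3 -c "
from g import *
need([400,70,80],Rtool(145))"
```

```text
time_s: 9.9
ee_pos: [462.8, 57.6, 14.9]
ee_rot: [-89.9, 0.0, -89.7]
force: [0.4, -1.1, -0.2]
gripper_width: 35.0
time_s: 10.4
ee_pos: [462.4, 57.5, 15.0]
ee_rot: [-89.9, 0.0, -89.7]
force: [-1.0, 0.7, 6.2]
gripper_width: 17.7
t 10.4 pos [462.4  57.5  15. ] F [-1.   0.7  6.2] w 17.7 q [  6.  22. 119.  -0.  39.   5.]
d_cm [-1.28 -6.5  -6.22] |d|mm 90.9 twist [-0.000e+00 -1.447e+02  1.000e-01] |w| 144.7
```

```bash
python3 -m pendant '[{"delta_pos":[0,-1,0],"twist":[0,0,0],"grip":0},{"delta_pos":[0,-2.5,-1],"twist":[0,-6,0],"grip":0},{"delta_pos":[-0.4,-4,-2],"twist":[0,-14,0],"grip":0},{"delta_pos":[-0.8,-5,-4],"twist":[0,-22,0],"grip":0},{"delta_pos":[-1.2,-6,-6],"twist":[0,-30,0],"grip":0}]'; python3 -m pendant '[{"delta_pos":[0,0,0],"twist":[0,-8,0],"grip":0},{"delta_pos":[0,0,0],"twist":[0,-16,0],"grip":0},{"delta_pos":[0,0,0],"twist":[0,-24,0],"grip":0},{"delta_pos":[0,0,0],"twist":[0,-32,0],"grip":0},{"delta_pos":[0,0,0],"twist":[0,-40,0],"grip":0}]';python3 -m pendant '[{"delta_pos":[0,0,0],"twist":[0,-8,0],"grip":0},{"delta_pos":[0,0,0],"twist":[0,-16,0],"grip":0},{"delta_pos":[0,0,0],"twist":[0,-24,0],"grip":0},{"delta_pos":[0,0,0],"twist":[0,-32,0],"grip":0},{"delta_pos":[0,0,0],"twist":[0,-40,0],"grip":0}]';  python3 -c "
from g import *
need([400,70,40],Rtool(145))"
```

```text
time_s: 10.9
ee_pos: [401.4, 69.3, 74.9]
ee_rot: [-90.0, -0.0, -59.4]
force: [-0.1, 0.4, -2.5]
gripper_width: 17.6
time_s: 11.4
ee_pos: [401.7, 69.1, 74.5]
ee_rot: [-90.0, -0.0, -19.4]
force: [-0.6, -0.6, -2.2]
gripper_width: 17.9
time_s: 11.9
ee_pos: [401.7, 69.2, 74.4]
ee_rot: [-90.0, 0.0, 20.6]
force: [-0.3, 0.1, -2.8]
gripper_width: 18.0
t 11.9 pos [401.7  69.2  74.4] F [-0.3  0.1 -2.8] w 18.0 q [   8.   12.  122.   -0.   46. -102.]
d_cm [-0.13  3.44  0.14] |d|mm 34.5 twist [  0.  -34.4  -0. ] |w| 34.4
```

```bash
python3 -m pendant '[{"delta_pos":[0,0.5,0],"twist":[0,-8,0],"grip":0},{"delta_pos":[0,1.5,0],"twist":[0,-16,0],"grip":0},{"delta_pos":[0,2.5,0],"twist":[0,-24,0],"grip":0},{"delta_pos":[0,3.5,0],"twist":[0,-32,0],"grip":0},{"delta_pos":[0,4.5,0],"twist":[0,-34.4,0],"grip":0}]'; python3 -m pendant '[{"delta_pos":[0,0.5,0],"twist":[0,0,0],"grip":0},{"delta_pos":[0,0.9,0],"twist":[0,0,0],"grip":0},{"delta_pos":[0,1.1,0],"twist":[0,0,0],"grip":0},{"delta_pos":[0,1.2,0],"twist":[0,0,0],"grip":0},{"delta_pos":[0,1.2,0],"twist":[0,0,0],"grip":0}]';  python3 -c "
from g import *
need([400,70,15],Rtool(145))"
```

```text
time_s: 12.4
ee_pos: [402.0, 69.2, 29.1]
ee_rot: [-90.0, -0.0, 54.9]
force: [-0.5, 0.1, -2.0]
gripper_width: 17.9
time_s: 12.9
ee_pos: [402.1, 69.2, 17.3]
ee_rot: [-90.0, -0.0, 54.7]
force: [-1.3, -0.4, -2.5]
gripper_width: 18.0
t 12.9 pos [402.1  69.2  17.3] F [-1.3 -0.4 -2.5] w 18.0 q [   8.   18.  126.   -0.   36. -136.]
d_cm [-0.06  0.23  0.22] |d|mm 3.2 twist [ 0.  -0.3  0. ] |w| 0.3
```

```bash
python3 -m pendant '[{"delta_pos":[0,0.08,0],"twist":[0,0,0],"grip":0},{"delta_pos":[0,0.16,0],"twist":[0,0,0],"grip":0},{"delta_pos":[0,0.22,0],"twist":[0,0,0],"grip":0},{"delta_pos":[0,0.25,0],"twist":[0,0,0],"grip":0},{"delta_pos":[0,0.25,0],"twist":[0,0,0],"grip":0}]';  python3 -c "
from g import *
need([400,70,15],Rtool(145))"
```

```text
time_s: 13.4
ee_pos: [402.0, 69.2, 15.0]
ee_rot: [-90.0, -0.0, 54.7]
force: [-0.7, -0.2, 5.0]
gripper_width: 17.7
t 13.4 pos [402.   69.2  15. ] F [-0.7 -0.2  5. ] w 17.7 q [   8.   18.  126.   -0.   36. -137.]
d_cm [-0.05  0.    0.21] |d|mm 2.2 twist [ 0.  -0.3  0. ] |w| 0.3
```

```bash
python3 -m pendant '[{"delta_pos":[0,0,0],"twist":[0,0,0],"grip":25},{"delta_pos":[0,0,0],"twist":[0,0,0],"grip":30},{"delta_pos":[0,0,0],"twist":[0,0,0],"grip":40},{"delta_pos":[0,0,0],"twist":[0,0,0],"grip":40},{"delta_pos":[0,0,0],"twist":[0,0,0],"grip":40}]'; python3 -m pendant '[{"delta_pos":[0,-1.5,0],"twist":[0,0,0],"grip":40},{"delta_pos":[0,-4,0],"twist":[0,0,0],"grip":40},{"delta_pos":[0,-8,0],"twist":[0,0,0],"grip":50},{"delta_pos":[0,-12,0],"twist":[0,8,0],"grip":95},{"delta_pos":[0,-16,0],"twist":[0,16,0],"grip":95}]'; python3 -c "
from g import *
R=Rtool(54.7,70,144.7); a=R[:,1]; print(R.round(2))
po=np.array([402.0,69.2,23])-9*np.array([np.cos(np.radians(-35.3)),np.sin(np.radians(-35.3)),0])
zp=np.array([np.cos(np.radians(-35.3)),np.sin(np.radians(-35.3)),0])
T=po+7.5*zp+np.array([0,0,-3]); print('T',T,'standoff',T-90*a)
need(T-90*a,R); need(T-90*a+[0,0,60],Rtool(54.7,40,144.7))"
```

```text
time_s: 13.9
ee_pos: [402.0, 69.2, 14.6]
ee_rot: [-90.0, 0.0, 54.7]
force: [0.0, -0.2, 0.0]
gripper_width: 36.4
time_s: 14.4
ee_pos: [401.5, 69.2, 176.1]
ee_rot: [-90.0, 0.0, 38.3]
force: [-0.0, 0.4, 0.1]
gripper_width: 57.6
[[ 0.28 -0.77  0.58]
 [-0.2   0.54  0.82]
 [-0.94 -0.34  0.  ]]
T [400.77579361  70.06678644  20.        ] standoff [469.798456    21.19601734  50.7818129 ]
t 14.4 pos [401.5  69.2 176.1] F [-0.   0.4  0.1] w 57.6 q [   8.    5.  113.   -0.   62. -120.]
d_cm [ 2.38 12.54 -8.  ] |d|mm 150.6 twist [44.6 63.8 59.6] |w| 98.0
t 14.4 pos [401.5  69.2 176.1] F [-0.   0.4  0.1] w 57.6 q [   8.    5.  113.   -0.   62. -120.]
d_cm [ 2.38  6.54 -8.  ] |d|mm 106.0 twist [25.6 70.5 34.2] |w| 82.4
```

```bash
python3 -m pendant '[{"delta_pos":[0.5,0,-1.6],"twist":[0,8,0],"grip":95},{"delta_pos":[1,0,-3.2],"twist":[0,16,0],"grip":95},{"delta_pos":[1.5,0,-4.8],"twist":[0,24,0],"grip":95},{"delta_pos":[2,0,-6.4],"twist":[0,32,0],"grip":95},{"delta_pos":[2.38,1,-8],"twist":[0,40,0],"grip":95}]'; python3 -m pendant '[{"delta_pos":[0,0.5,0],"twist":[0,7,0],"grip":95},{"delta_pos":[0,1.5,0],"twist":[0,14,0],"grip":95},{"delta_pos":[0,2.5,0],"twist":[0,21,0],"grip":95},{"delta_pos":[0,3.5,0],"twist":[0,28,0],"grip":95},{"delta_pos":[0,4,0],"twist":[0,33.5,0],"grip":95}]';python3 - <<'E'
from g import *
need([469.8,21.2,110],Rtool(54.7,35,144.7))
for n in("scene","top"):
    p,d=grab(n,n+'6')
p=cv2.imread('pics/scene6.png');crop(p,235,55,375,175,5,'s6c');p=cv2.imread('pics/top6.png');crop(p,180,190,300,290,6,'t6c')
E
```

```text
time_s: 14.9
ee_pos: [472.0, 21.3, 165.4]
ee_rot: [-90.0, -0.2, -1.7]
force: [0.3, 0.2, -0.6]
gripper_width: 86.9
time_s: 15.4
ee_pos: [469.8, 21.6, 123.6]
ee_rot: [-90.1, 0.1, -35.1]
force: [0.0, -0.2, 0.4]
gripper_width: 86.3
t 15.4 pos [469.8  21.6 123.6] F [ 0.  -0.2  0.4] w 86.3 q [  1.  14. 111.  -0.  56. -54.]
d_cm [ 0.02  1.36 -0.03] |d|mm 13.6 twist [ 0.1  0.2 34.9] |w| 34.9
```

View pics/s6c.png

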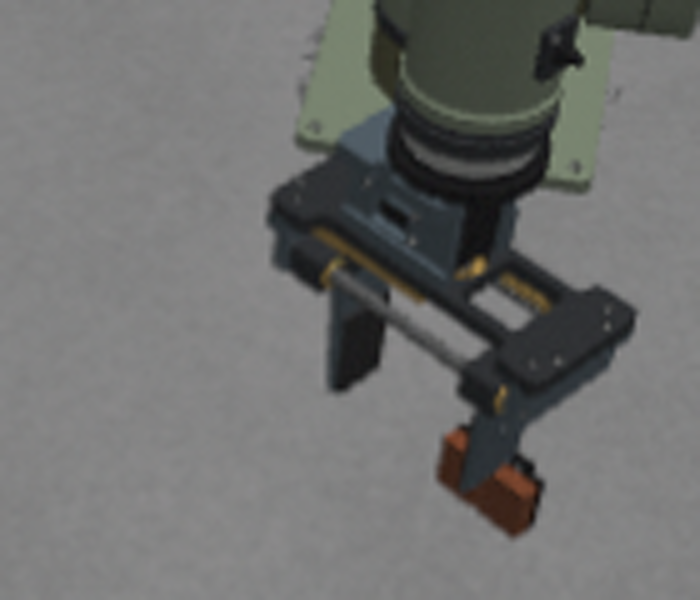

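View pics/t6c.png

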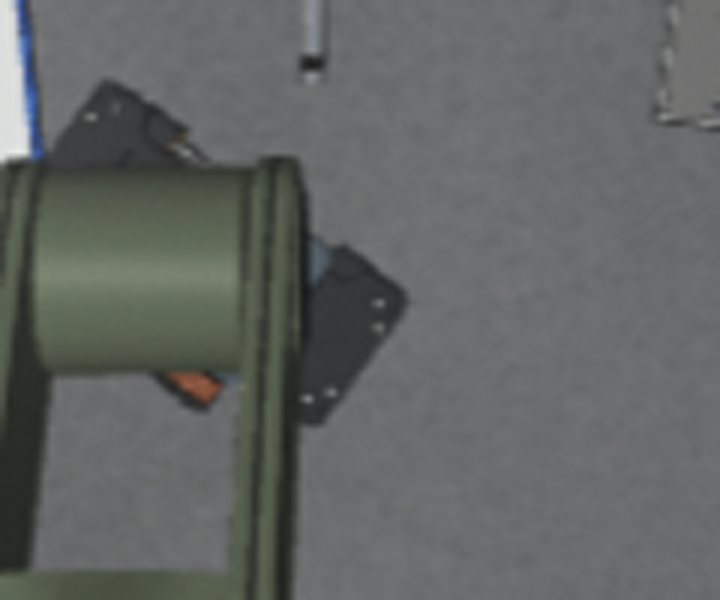

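```bash
python3 -m pendant '[{"delta_pos":[0,0,0],"twist":[0,0,7],"grip":95},{"delta_pos":[0,0,0],"twist":[0,0,15],"grip":95},{"delta_pos":[0,0,0],"twist":[0,0,23],"grip":95},{"delta_pos":[0,0,0],"twist":[0,0,31],"grip":95},{"delta_pos":[0,0,0],"twist":[0,0,38],"grip":95}]'
python3 - <<'E'
from g import *
need([469.8,21.2,80],Rtool(54.7,70,144.7))
E
```

```text
time_s: 16.0
ee_pos: [471.7, 21.0, 125.0]
ee_rot: [-89.8, 38.2, -34.6]
force: [0.1, 0.7, -0.6]
gripper_width: 86.6
t 16.0 pos [471.7  21.  125. ] F [ 0.1  0.7 -0.6] w 86.6 q [-10.  32.  91.  15.  92. -69.]
d_cm [ 2.66  3.64 -0.11] |d|mm 45.1 twist [ 0.4  0.5 31.8] |w| 31.8
```

```bash
python3 -m pendant '[{"delta_pos":[0.5,0.7,0],"twist":[0,0,6],"grip":95},{"delta_pos":[1,1.4,0],"twist":[0,0,13],"grip":95},{"delta_pos":[1.5,2.1,0],"twist":[0,0,20],"grip":95},{"delta_pos":[2.1,2.9,-0.05],"twist":[0,0,27],"grip":95},{"delta_pos":[2.66,3.6,-0.1],"twist":[0.4,0.5,31.8],"grip":95}]'
python3 - <<'E'
from g import *
need([469.8,21.2,50.8],Rtool(54.7,70,144.7))
for n in("scene","top"):
    p,d=grab(n,n+'7')
p=cv2.imread('pics/scene7.png');crop(p,235,75,375,195,5,'s7c');p=cv2.imread('pics/top7.png');crop(p,180,190,300,290,6,'t7c')
E
```

```text
time_s: 16.5
ee_pos: [469.5, 21.1, 78.3]
ee_rot: [-90.2, 70.0, -35.6]
force: [-0.6, -0.0, -0.0]
gripper_width: 86.6
t 16.5 pos [469.5  21.1  78.3] F [-0.6 -0.  -0. ] w 86.6 q [-13.  52.  83.  22. 112. -73.]
d_cm [2.59 0.92 0.02] |d|mm 27.5 twist [-0.1 -0.1 -0. ] |w| 0.1
```

View pics/s7c.png

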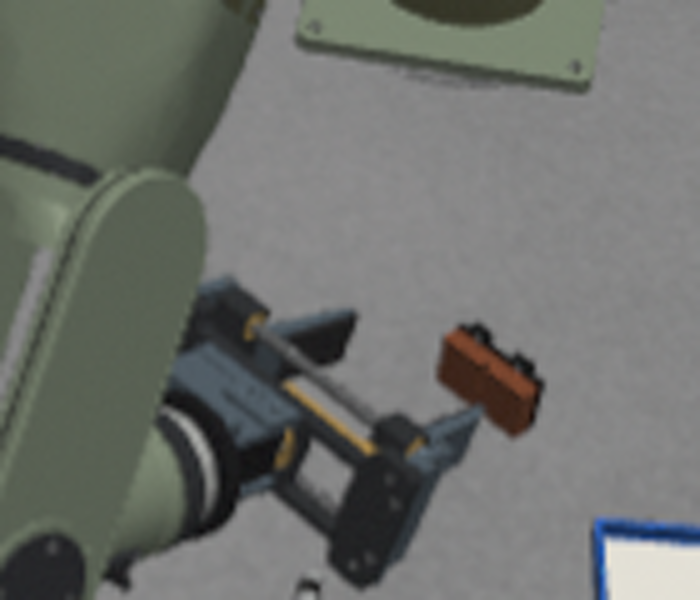

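View pics/t7c.png

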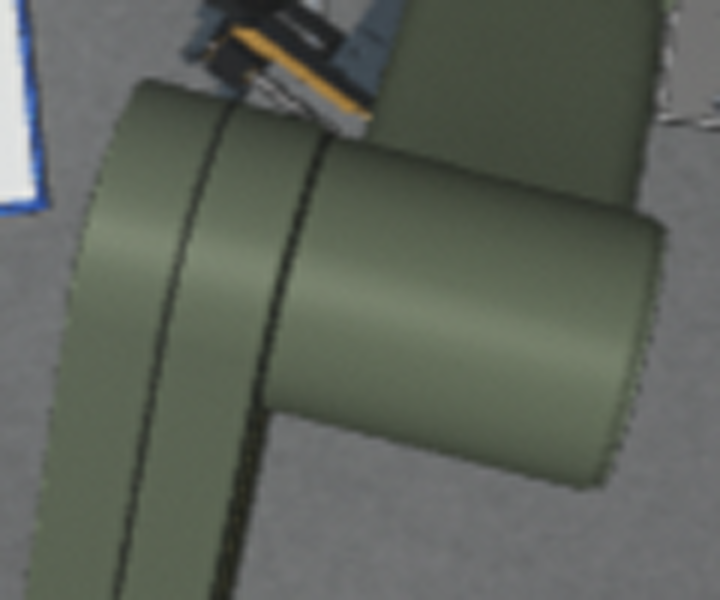

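Run:
```python
from g import *
zp=np.array([np.cos(np.radians(-35.3)),np.sin(np.radians(-35.3)),0]);xp=np.array([-zp[1],zp[0],0])
po=np.array([402.0,69.2,23])-9*zp
q=[po+18*zp+sx*32*xp+[0,0,y] for sx,y in((-1,-23),(1,-23),(1,15),(-1,15))]
print(((proj("scene",q)-[235,75]+.5)*5).round(0))
```

```text
[[438. 381.]
 [517. 442.]
 [528. 398.]
 [446. 337.]]
```

```bash
python3 -m pendant '[{"delta_pos":[0.8,0.3,0],"twist":[0,0,0],"grip":95},{"delta_pos":[1.6,0.6,0],"twist":[0,0,0],"grip":95},{"delta_pos":[2.4,0.9,0],"twist":[0,0,0],"grip":95},{"delta_pos":[2.59,1.5,0],"twist":[0,0,0],"grip":95},{"delta_pos":[2.59,2,0],"twist":[0,0,0],"grip":95}]'
python3 - <<'E'
from g import *
need([400.8,70.1,20],Rtool(54.7,70,144.7))
E
```

```text
time_s: 17.1
ee_pos: [460.5, 27.5, 48.8]
ee_rot: [-90.4, 69.8, -35.8]
force: [-0.0, -0.4, 0.4]
gripper_width: 86.7
t 17.1 pos [460.5  27.5  48.8] F [-0.  -0.4  0.4] w 86.7 q [-13.  53.  85.  22. 109. -74.]
d_cm [0.17 7.88 0.02] |d|mm 78.8 twist [-0.1 -0.2  0.2] |w| 0.3
```

```bash
python3 -m pendant '[{"delta_pos":[0.1,1.8,0],"twist":[0,0,0],"grip":95},{"delta_pos":[0.17,3.6,0.02],"twist":[0,0,0],"grip":95},{"delta_pos":[0.17,5.2,0.02],"twist":[0,0,0],"grip":95},{"delta_pos":[0.17,6.5,0.02],"twist":[0,0,0],"grip":95},{"delta_pos":[0.17,7.3,0.02],"twist":[0,0,0],"grip":95}]'
python3 - <<'E'
from g import *
need([400.8,70.1,20],Rtool(54.7,70,144.7))
p,d=grab("scene",'s8');crop(p,235,75,375,195,5,'s8c')
E
```

```text
time_s: 17.6
ee_pos: [404.6, 67.2, 22.2]
ee_rot: [-90.5, 69.8, -35.9]
force: [0.7, -0.3, -0.6]
gripper_width: 86.8
t 17.6 pos [404.6  67.2  22.2] F [ 0.7 -0.3 -0.6] w 86.8 q [-11.  52.  95.  23. 100. -77.]
d_cm [0.04 0.53 0.01] |d|mm 5.3 twist [-0.  -0.2  0.2] |w| 0.3
```

View pics/s8c.png

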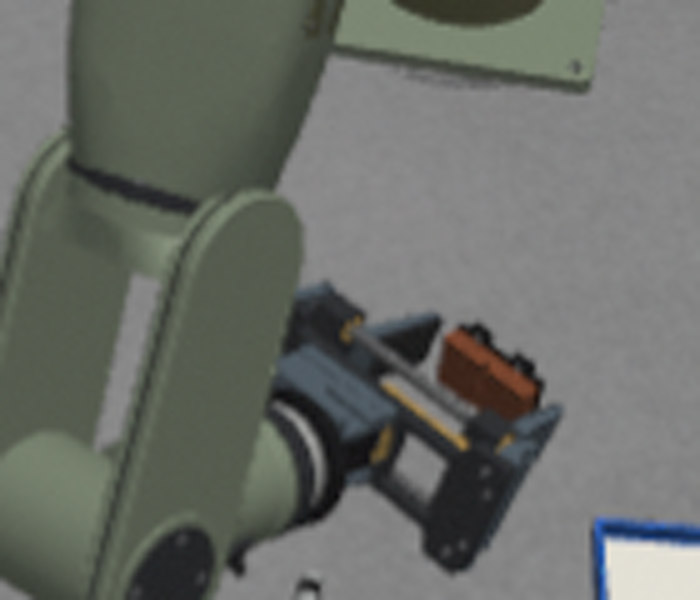

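```bash
python3 -m pendant '[{"delta_pos":[0.04,0.2,0],"twist":[0,-0.2,0.2],"grip":95},{"delta_pos":[0.04,0.4,0],"twist":[0,-0.2,0.2],"grip":90},{"delta_pos":[0.04,0.53,0],"twist":[0,-0.2,0.2],"grip":85},{"delta_pos":[0.04,0.53,0],"twist":[0,-0.2,0.2],"grip":80},{"delta_pos":[0.04,0.53,0],"twist":[0,-0.2,0.2],"grip":75}]' 15;python3 -m pendant '[{"delta_pos":[0,0,0],"twist":[0,0,0],"grip":72},{"delta_pos":[0,0,0],"twist":[0,0,0],"grip":69},{"delta_pos":[0,0,0],"twist":[0,0,0],"grip":66},{"delta_pos":[0,0,0],"twist":[0,0,0],"grip":60},{"delta_pos":[0,0,0],"twist":[0,0,0],"grip":50}]' 15
python3 - <<'E'
from g import *
need([400.8,70.1,20],Rtool(54.7,70,144.7))
E
```

```text
time_s: 18.15
ee_pos: [401.9, 69.2, 19.6]
ee_rot: [-89.9, 70.0, -35.3]
force: [-0.2, 0.6, 0.8]
gripper_width: 69.0
time_s: 18.65
ee_pos: [401.6, 69.3, 19.6]
ee_rot: [-90.0, 70.0, -35.3]
force: [-0.6, -2.1, -0.8]
gripper_width: 63.5
t 18.65 pos [401.6  69.3  19.6] F [-0.6 -2.1 -0.8] w 63.5 q [-11.  52.  96.  23.  99. -77.]
d_cm [-0.08  0.1   0.02] |d|mm 1.2 twist [-0.1 -0.   0. ] |w| 0.1
```

```bash
python3 -m pendant '[{"delta_pos":[0,0,0],"twist":[0,0,0],"grip":40},{"delta_pos":[-0.2,-0.1,0],"twist":[0,0,0],"grip":40},{"delta_pos":[-1,-0.35,0],"twist":[0,0,0],"grip":40},{"delta_pos":[-2.5,-0.9,0],"twist":[0,0,0],"grip":40},{"delta_pos":[-4.7,-1.7,0],"twist":[0,0,0],"grip":40}]' 40
python3 - <<'E'
from g import *
need([420,90,160],Rtool(54.7,35,144.7))
p,d=grab("scene",'s9');crop(p,235,75,375,195,5,'s9c')
E
```

```text
time_s: 19.15
ee_pos: [401.5, 69.6, 70.5]
ee_rot: [-90.0, 70.0, -35.4]
force: [-0.9, 0.3, -3.2]
gripper_width: 63.8
t 19.15 pos [401.5  69.6  70.5] F [-0.9  0.3 -3.2] w 63.8 q [-11.  48.  95.  24. 103. -75.]
d_cm [-8.3  -3.36  2.74] |d|mm 93.6 twist [ -0.1  -0.1 -35. ] |w| 35.0
```

View pics/s9c.png

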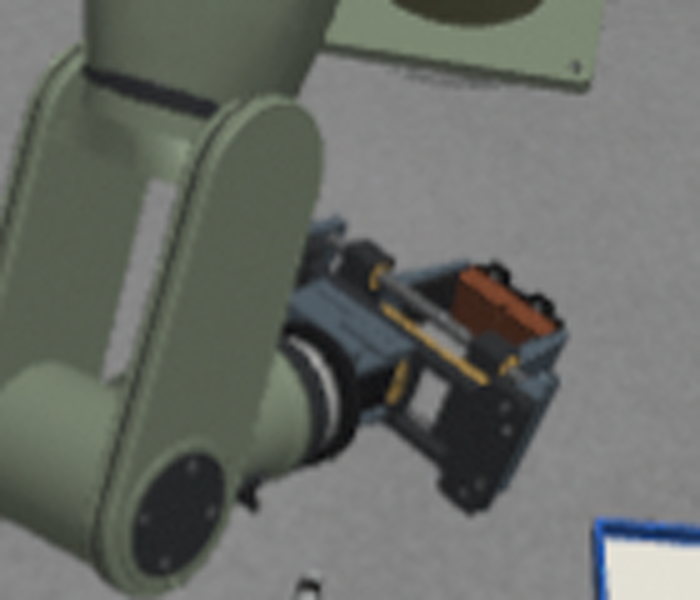

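```bash
python3 -m pendant '[{"delta_pos":[-1.6,-0.6,0.5],"twist":[0,0,-7],"grip":40},{"delta_pos":[-3.2,-1.3,1],"twist":[0,0,-14],"grip":40},{"delta_pos":[-4.8,-2,1.6],"twist":[0,0,-21],"grip":40},{"delta_pos":[-6.5,-2.7,2.2],"twist":[0,0,-28],"grip":40},{"delta_pos":[-8.3,-3.4,2.74],"twist":[0,0,-35],"grip":40}]'
python3 - <<'E'
from g import *
need([470,180,150],Rtool(65,0,144.7))
E
```

```text
time_s: 19.7
ee_pos: [420.3, 89.8, 160.8]
ee_rot: [-89.9, 34.7, -35.4]
force: [0.2, 0.2, -2.5]
gripper_width: 63.6
t 19.7 pos [420.3  89.8 160.8] F [ 0.2  0.2 -2.5] w 63.6 q [ -3.  24.  99.  18.  88. -63.]
d_cm [-0.34  1.57 10.23] |d|mm 103.6 twist [ -3.2 -10.1 -34.6] |w| 36.2
```

```bash
python3 -m pendant '[{"delta_pos":[0,0.3,2],"twist":[-0.6,-2,-7],"grip":40},{"delta_pos":[-0.1,0.6,4],"twist":[-1.2,-4,-14],"grip":40},{"delta_pos":[-0.2,0.9,6],"twist":[-1.8,-6,-21],"grip":40},{"delta_pos":[-0.3,1.2,8],"twist":[-2.5,-8,-28],"grip":40},{"delta_pos":[-0.34,1.57,10.2],"twist":[-3.2,-10.1,-34.6],"grip":40}]'
python3 - <<'E'
from g import *
need([540.8,324.4,120],Rtool(97.4,20,7.4))
need([515,260,140],Rtool(85,10,7.4))
E
```

```text
time_s: 20.2
ee_pos: [468.8, 180.3, 149.6]
ee_rot: [-90.0, 0.1, -24.9]
force: [0.8, -1.2, -4.7]
gripper_width: 63.5
t 20.2 pos [468.8 180.3 149.6] F [ 0.8 -1.2 -4.7] w 63.5 q [ 20.  15. 105.   0.  61. -46.]
d_cm [ 0.47  2.97 16.1 ] |d|mm 163.8 twist [  5.6 -32.  -19.5] |w| 37.9
t 20.2 pos [468.8 180.3 149.6] F [ 0.8 -1.2 -4.7] w 63.5 q [ 20.  15. 105.   0.  61. -46.]
d_cm [0.84 0.96 9.18] |d|mm 92.6 twist [  1.7 -19.8 -10. ] |w| 22.3
```

```bash
python3 -m pendant '[{"delta_pos":[0.1,0.4,3],"twist":[1,-6.4,-3.9],"grip":40},{"delta_pos":[0.2,1,6.2],"twist":[2.2,-12.8,-7.8],"grip":40},{"delta_pos":[0.3,1.7,9.6],"twist":[3.3,-19.2,-11.7],"grip":40},{"delta_pos":[0.4,2.4,13],"twist":[4.5,-25.6,-15.6],"grip":40},{"delta_pos":[0.47,2.97,16.1],"twist":[5.6,-32,-19.5],"grip":40}]'
python3 - <<'E'
from g import *
need([540.8,324.4,60],Rtool(97.4,20,7.4))
E
```

```text
time_s: 20.7
ee_pos: [540.4, 324.6, 118.4]
ee_rot: [-90.0, -19.8, 7.6]
force: [0.2, -0.6, -3.9]
gripper_width: 63.9
t 20.7 pos [540.4 324.6 118.4] F [ 0.2 -0.6 -3.9] w 63.9 q [ 35.  20. 105. -14.  38. -53.]
d_cm [-1.94  5.51 -0.03] |d|mm 58.4 twist [-0.1  0.2 -0.2] |w| 0.3
```

```bash
python3 -m pendant '[{"delta_pos":[-0.5,1.4,0],"twist":[0,0,0],"grip":40},{"delta_pos":[-1,2.8,0],"twist":[0,0,0],"grip":40},{"delta_pos":[-1.5,4.2,0],"twist":[0,0,0],"grip":40},{"delta_pos":[-2,5.6,0],"twist":[0,0.2,-0.2],"grip":40},{"delta_pos":[-2.4,6.7,0],"twist":[0,0.2,-0.2],"grip":40}]'
python3 - <<'E'
from g import *
need([540.8,324.4,12],Rtool(97.4,20,7.4))
for n in("scene","top"):
    p,d=grab(n,n+'10')
p=cv2.imread('pics/scene10.png');crop(p,340,155,470,265,5,'s10c');p=cv2.imread('pics/top10.png');crop(p,95,150,200,245,5,'t10c')
E
```

```text
time_s: 21.2
ee_pos: [540.1, 322.8, 46.4]
ee_rot: [-89.9, -19.8, 7.1]
force: [-0.5, -0.4, -2.3]
gripper_width: 63.8
t 21.2 pos [540.1 322.8  46.4] F [-0.5 -0.4 -2.3] w 63.8 q [ 35.  25. 110. -19.  28. -47.]
d_cm [-1.08  3.26  0.15] |d|mm 34.4 twist [-0.  -0.3 -0.2] |w| 0.4
```

View pics/s10c.png

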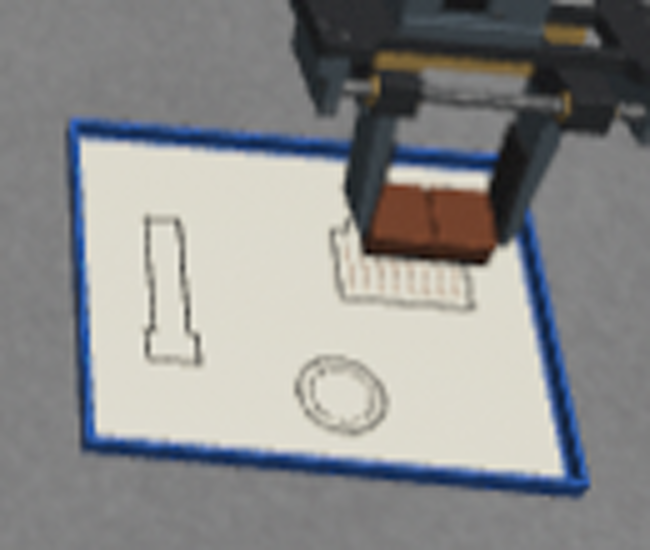

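View pics/t10c.png

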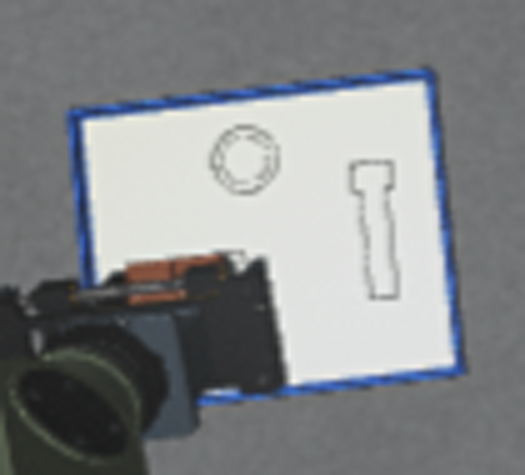

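```bash
python3 -m pendant '[{"delta_pos":[-0.3,0.8,0.05],"twist":[0,-0.3,-0.2],"grip":40},{"delta_pos":[-0.6,1.6,0.1],"twist":[0,-0.3,-0.2],"grip":40},{"delta_pos":[-0.8,2.3,0.15],"twist":[0,-0.3,-0.2],"grip":40},{"delta_pos":[-0.97,2.8,0.15],"twist":[0,-0.3,-0.2],"grip":40},{"delta_pos":[-0.97,2.8,0.15],"twist":[0,-0.3,-0.2],"grip":40}]'
python3 - <<'E'
from g import *
need([540.8,324.4,12],Rtool(97.4,20,7.4))
p,d=grab('scene','s11');crop(p,340,155,470,265,6,'s11c')
E
```

```text
time_s: 21.8
ee_pos: [541.6, 325.2, 16.9]
ee_rot: [-90.0, -20.1, 7.5]
force: [0.2, 0.0, -3.0]
gripper_width: 63.3
t 21.8 pos [541.6 325.2  16.9] F [ 0.2  0.  -3. ] w 63.3 q [ 35.  28. 112. -22.  24. -44.]
d_cm [-0.25  0.43 -0.07] |d|mm 5.0 twist [-0.1  0.1  0.1] |w| 0.1
```

View pics/s11c.png

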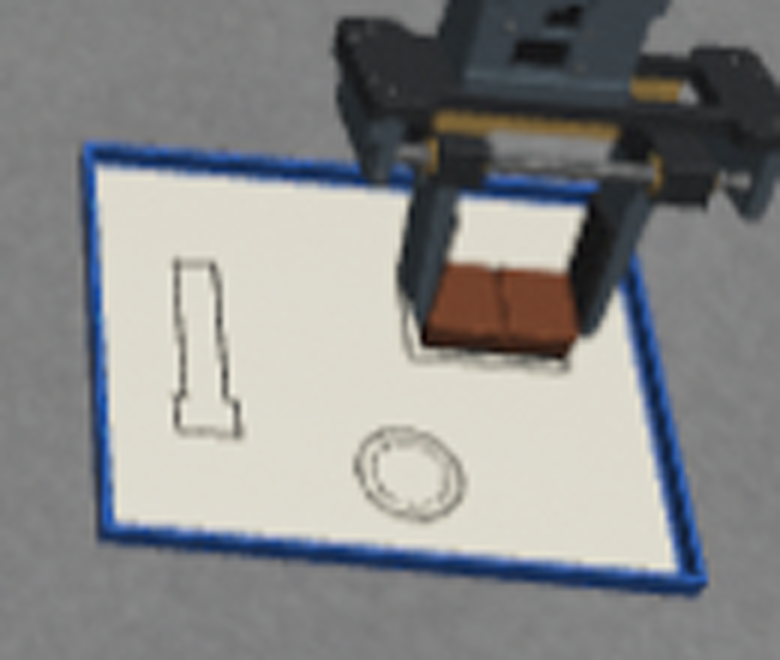

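```bash
python3 - <<'E'
from g import *
need([540.6,323.7,12.3],Rtool(97.4,20,7.4))
E
python3 -m pendant '[{"delta_pos":[-0.05,0.1,-0.04],"twist":[0,0,0],"grip":40},{"delta_pos":[-0.1,0.2,-0.08],"twist":[0,0,0],"grip":40},{"delta_pos":[-0.16,0.3,-0.12],"twist":[0,0,0],"grip":40},{"delta_pos":[-0.22,0.38,-0.15],"twist":[0,0,0],"grip":40},{"delta_pos":[-0.22,0.38,-0.15],"twist":[0,0,0],"grip":40}]'
python3 - <<'E'
from g import *
need([540.6,323.7,11.6],Rtool(97.4,20,7.4))
p,d=grab('scene','s12');crop(p,390,175,450,235,10,'s12c')
E
```

```text
t 21.85 pos [542.  325.5  17.5] F [ 0.6  1.  -3.6] w 63.9 q [ 35.  28. 112. -22.  24. -44.]
d_cm [-0.33  0.43 -0.16] |d|mm 5.6 twist [-0.1  0.1  0.1] |w| 0.2
time_s: 22.35
ee_pos: [541.4, 323.9, 13.5]
ee_rot: [-89.9, -20.2, 7.4]
force: [0.0, -0.1, -1.9]
gripper_width: 63.5
t 22.35 pos [541.4 323.9  13.5] F [ 0.  -0.1 -1.9] w 63.5 q [ 35.  28. 112. -23.  24. -43.]
d_cm [-0.15  0.15 -0.01] |d|mm 2.1 twist [-0.1  0.   0.2] |w| 0.2
```

View pics/s12c.png

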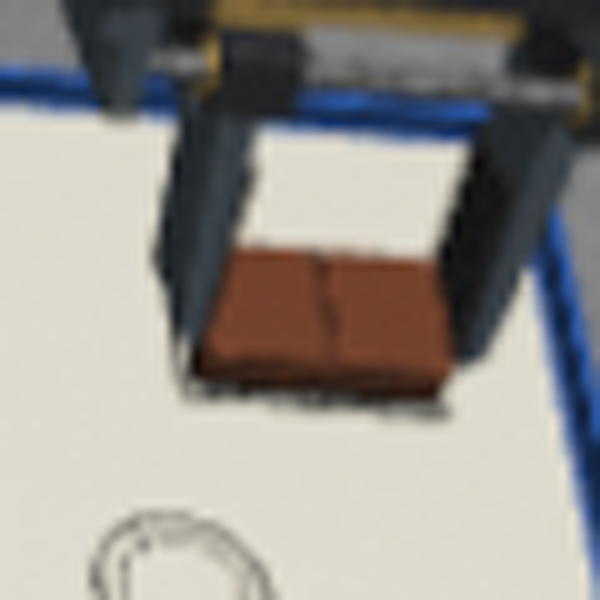

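```bash
python3 -m pendant '[{"delta_pos":[-0.06,0.05,-0.03],"twist":[0,0,0],"grip":40},{"delta_pos":[-0.1,0.1,-0.06],"twist":[0,0,0],"grip":40},{"delta_pos":[-0.13,0.14,-0.07],"twist":[0,0,0],"grip":40},{"delta_pos":[-0.13,0.14,-0.07],"twist":[0,0,0],"grip":40},{"delta_pos":[-0.13,0.14,-0.07],"twist":[0,0,0],"grip":40}]'
python3 - <<'E'
from g import *
need([540.6,323.5,11.6],Rtool(97.4,20,7.4))
E
```

```text
time_s: 22.9
ee_pos: [540.9, 323.3, 12.0]
ee_rot: [-89.9, -20.2, 7.4]
force: [0.2, -0.5, -1.8]
gripper_width: 63.3
t 22.9 pos [540.9 323.3  12. ] F [ 0.2 -0.5 -1.8] w 63.3 q [ 35.  28. 112. -23.  23. -43.]
d_cm [-0.04  0.03  0.03] |d|mm 0.6 twist [-0.1  0.   0.2] |w| 0.2
```

```bash
python3 -m pendant '[{"delta_pos":[-0.02,0.03,0],"twist":[0,0,0],"grip":40},{"delta_pos":[-0.03,0.06,0],"twist":[0,0,0],"grip":40},{"delta_pos":[-0.04,0.08,0],"twist":[0,0,0],"grip":40},{"delta_pos":[-0.04,0.08,0],"twist":[0,0,0],"grip":40},{"delta_pos":[-0.04,0.08,0],"twist":[0,0,0],"grip":40}]'
python3 - <<'E'
from g import *
need([540.6,323.5,11.6],Rtool(97.4,20,7.4))
E
```

```text
time_s: 23.4
ee_pos: [541.0, 323.2, 12.0]
ee_rot: [-89.9, -20.2, 7.4]
force: [-3.5, -1.9, 6.9]
gripper_width: 63.8
t 23.4 pos [541.  323.2  12. ] F [-3.5 -1.9  6.9] w 63.8 q [ 35.  28. 112. -23.  23. -43.]
d_cm [-0.04  0.02  0.03] |d|mm 0.6 twist [-0.1  0.   0.2] |w| 0.3
```

```bash
python3 -m pendant '[{"delta_pos":[0,0,0],"twist":[0,0,0],"grip":72},{"delta_pos":[0,0,0],"twist":[0,0,0],"grip":75},{"delta_pos":[0,0,0],"twist":[0,0,0],"grip":82},{"delta_pos":[0,0,0],"twist":[0,0,0],"grip":82},{"delta_pos":[0,0,0],"twist":[0,0,0],"grip":82}]'; python3 -m pendant '[{"delta_pos":[0,-0.5,0],"twist":[0,0,0],"grip":82},{"delta_pos":[0,-2,0],"twist":[0,0,0],"grip":82},{"delta_pos":[0,-5,0],"twist":[0,0,0],"grip":82},{"delta_pos":[0,-9,0],"twist":[0,0,0],"grip":82},{"delta_pos":[0,-13,0],"twist":[0,0,0],"grip":82}]';python3 - <<'E'
from g import *
need([600,80,150],Rtool(0,0,7.4))
p,d=grab('scene','s13');crop(p,390,175,450,235,10,'s13c')
E
```

```text
time_s: 23.9
ee_pos: [540.9, 323.3, 10.9]
ee_rot: [-89.9, -20.2, 7.4]
force: [0.2, 1.0, -0.7]
gripper_width: 74.9
time_s: 24.4
ee_pos: [495.3, 317.0, 134.9]
ee_rot: [-89.9, -20.2, 7.4]
force: [1.0, 0.6, 0.5]
gripper_width: 75.0
t 24.4 pos [495.3 317.  134.9] F [1.  0.6 0.5] w 75.0 q [ 37.  16. 110. -16.  38. -49.]
d_cm [  7.38   1.05 -24.86] |d|mm 259.5 twist [-17.2  96.4  14.9] |w| 99.0
```

View pics/s13c.png

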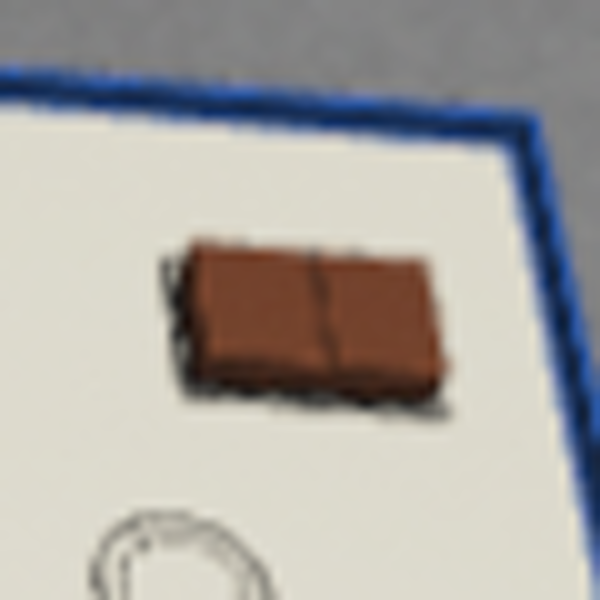

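Run:
```python
from g import *
need([570,108,135],Rtool(86))
```

```text
t 24.45 pos [496.7 318.9 142.1] F [0.1 0.3 4.1] w 74.9 q [ 37.  15. 109. -16.  38. -49.]
d_cm [  4.02   2.1  -21.88] |d|mm 223.4 twist [-2.5 11.3 20.6] |w| 23.7
```

```bash
python3 -m pendant '[{"delta_pos":[0.8,0.4,-4.3],"twist":[-0.5,2.2,4],"grip":66},{"delta_pos":[1.6,0.8,-8.6],"twist":[-1,4.4,8],"grip":66},{"delta_pos":[2.4,1.2,-13],"twist":[-1.5,6.6,12],"grip":66},{"delta_pos":[3.2,1.6,-17.4],"twist":[-2,9,16],"grip":66},{"delta_pos":[4,2.1,-21.9],"twist":[-2.5,11.3,20.6],"grip":66}]';python3 - <<'E'
from g import *
need([644.5,-100,110],Rtool(75))
E
```

```text
time_s: 24.95
ee_pos: [569.4, 104.7, 128.5]
ee_rot: [-90.3, 0.5, -4.1]
force: [1.0, 0.7, 0.4]
gripper_width: 60.4
t 24.95 pos [569.4 104.7 128.5] F [1.  0.7 0.4] w 60.4 q [  9.  23.  96.  -0.  62. -76.]
d_cm [  8.95   1.89 -19.88] |d|mm 218.8 twist [ 0.4 10.9 -0.5] |w| 11.0
```

```bash
python3 -m pendant '[{"delta_pos":[1.8,0.4,-4],"twist":[0,2.2,0],"grip":66},{"delta_pos":[3.6,0.8,-8],"twist":[0.2,4.4,0],"grip":66},{"delta_pos":[5.4,1.2,-12],"twist":[0.3,6.6,0],"grip":66},{"delta_pos":[7.2,1.6,-16],"twist":[0.4,9,-0.3],"grip":66},{"delta_pos":[8.95,1.9,-19.9],"twist":[0.4,10.9,-0.5],"grip":66}]';python3 - <<'E'
from g import *
need([644.5,-100,60],Rtool(75))
for n in("scene","top"):
    p,d=grab(n,n+'14')
p=cv2.imread('pics/scene14.png');crop(p,215,145,305,225,7,'s14c')
p=cv2.imread('pics/top14.png');crop(p,110,170,170,230,10,'t14c')
E
```

```text
time_s: 25.45
ee_pos: [644.8, -100.6, 109.3]
ee_rot: [-90.0, -0.2, -15.0]
force: [0.4, 0.2, -0.6]
gripper_width: 60.3
t 25.45 pos [ 644.8 -100.6  109.3] F [ 0.4  0.2 -0.6] w 60.3 q [-10.  29.  87.  -0.  63. -85.]
d_cm [-0.06  4.93  0.05] |d|mm 49.3 twist [0.  0.  0.2] |w| 0.2
```

View pics/s14c.png

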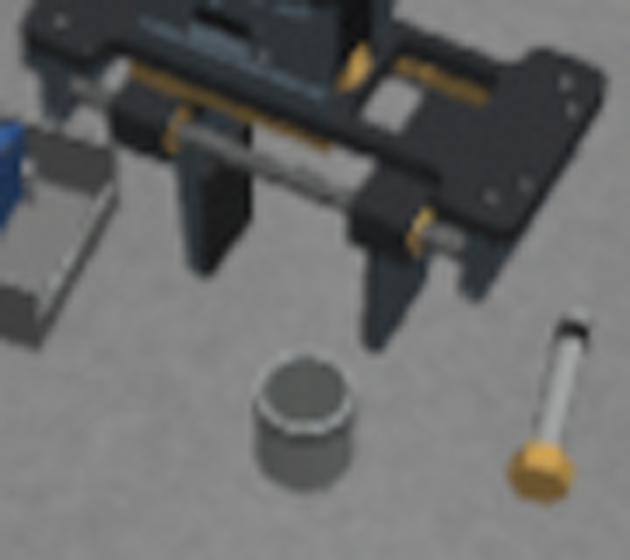

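View pics/t14c.png

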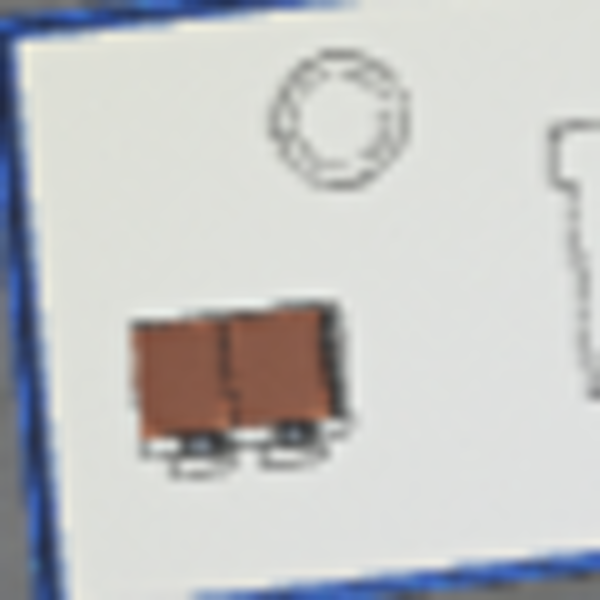

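```bash
cat > padchk.py <<'E'
from g import *
def chk(files):
    th=np.radians(7.4);x=np.array([np.cos(th),np.sin(th)]);y=np.array([-x[1],x[0]]);C=np.array([574,276.])
    for n,roi in(("top",(110,170,170,230)),("scene",(390,175,450,235))):
        x0,y0,x1,y1=roi;s=8
        im=cv2.imread(files[n]);c=cv2.resize(im[y0:y1,x0:x1],None,fx=s,fy=s,interpolation=cv2.INTER_CUBIC)
        h=cv2.cvtColor(c,cv2.COLOR_BGR2HSV).astype(int)
        m=((h[...,1]>90)&((h[...,0]<15)|(h[...,0]>172))&(h[...,2]<190)).astype(np.uint8)*255
        cs,_=cv2.findContours(m,cv2.RETR_EXTERNAL,cv2.CHAIN_APPROX_NONE);q=max(cs,key=cv2.contourArea)
        P=plane(n,(q[:,0]+.5)/s-.5+[x0,y0],21)[:,:2]-C
        r=cv2.minAreaRect((P).astype(np.float32)); c0=np.array(r[0]); print(n,"lining in tray",(c0@x).round(1),(c0@y).round(1),np.round(r[1],1),round(r[2],1))
E
python3 -c "
from padchk import *
chk({'top':'pics/top14.png','scene':'pics/scene14.png'})"
```

```text
top lining in tray -24.9 49.7 [36.8 63.5] 7.0
scene lining in tray -19.1 47.5 [46.6 67.3] 7.9
```

```bash
cat > prof.py <<'E'
from g import *
th=np.radians(7.4);x=np.array([np.cos(th),np.sin(th)]);y=np.array([-x[1],x[0]]);C=np.array([574,276.])
def strip(n,f,z,x0,x1,y0,y1,s=6):
    X,Y=np.meshgrid(np.arange(x0,x1,1/s),np.arange(y0,y1,1/s),indexing='ij')
    P=C+X[...,None]*x+Y[...,None]*y; P=np.dstack([P,np.full(X.shape,z)])
    uv=proj(n,P.reshape(-1,3)).reshape(*X.shape,2).astype(np.float32)
    im=cv2.imread(f); return cv2.remap(im,uv[...,0],uv[...,1],cv2.INTER_CUBIC)
E
python3 - <<'E'
from prof import *
# rectified view: rows tray x from -70..10, cols tray y 0..100
a=strip("top","pics/top0.png",3,-70,15,0,100,7); b=strip("top","pics/top14.png",3,-70,15,0,100,7)
for im in(a,b):
    for yy in(20,36,52,68,84): cv2.line(im,(yy*7,0),(yy*7,12),(0,0,255),1)
    for xx in(-53,-45,-7): cv2.line(im,(0,(xx+70)*7),(12,(xx+70)*7),(0,0,255),1)
cv2.imwrite("pics/rect_b.png",cv2.resize(np.vstack([a,b]),None,fx=.5,fy=.5))
a=strip("scene","pics/scene0.png",3,-70,15,0,100,7); b=strip("scene","pics/scene14.png",3,-70,15,0,100,7)
for im in(a,b):
    for yy in(20,36,52,68,84): cv2.line(im,(yy*7,0),(yy*7,12),(0,0,255),1)
    for xx in(-53,-45,-7): cv2.line(im,(0,(xx+70)*7),(12,(xx+70)*7),(0,0,255),1)
cv2.imwrite("pics/rect_s.png",cv2.resize(np.vstack([a,b]),None,fx=.5,fy=.5))
A=cv2.imread("pics/rect_b.png");B=cv2.imread("pics/rect_s.png");cv2.imwrite("pics/rect.png",np.hstack([A,B]))
E
```

```text
(no output)
```

View pics/rect.png

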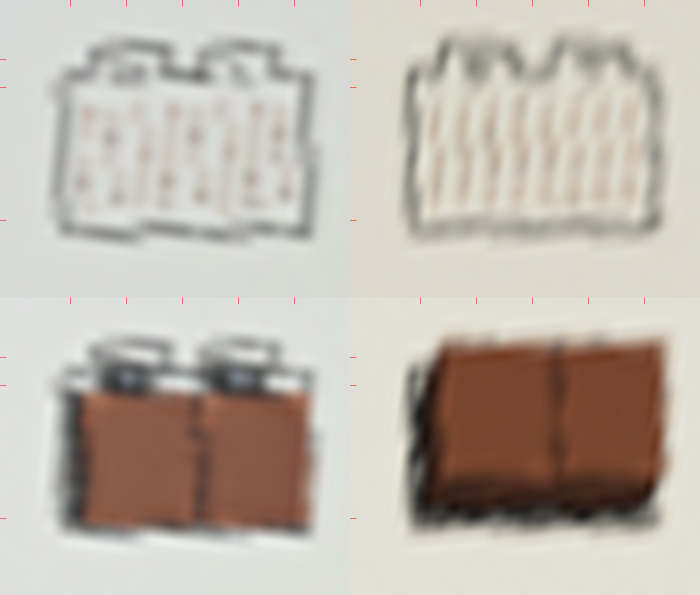

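```bash
python3 -m pendant '[{"delta_pos":[0,2,0],"twist":[0,0,0],"grip":66},{"delta_pos":[0,4,0.03],"twist":[0,0,0],"grip":66},{"delta_pos":[-0.05,6.5,0.05],"twist":[0,0,0],"grip":66},{"delta_pos":[-0.05,8.5,0.05],"twist":[0,0,0],"grip":66},{"delta_pos":[-0.05,9.7,0.05],"twist":[0,0,0.2],"grip":66}]' 20;python3 -m pendant '[{"delta_pos":[0,0,0],"twist":[0,0,0],"grip":52},{"delta_pos":[0,0,0],"twist":[0,0,0],"grip":46},{"delta_pos":[0,0,0],"twist":[0,0,0],"grip":42},{"delta_pos":[0,0,0],"twist":[0,0,0],"grip":35},{"delta_pos":[0,0,0],"twist":[0,0,0],"grip":20}]' 20;python3 - <<'E'
from g import *
need([644.5,-100,60],Rtool(75))
E
```

```text
time_s: 26.05
ee_pos: [643.1, -97.4, 10.6]
ee_rot: [-90.0, 0.2, -14.9]
force: [-0.0, -0.2, 0.0]
gripper_width: 60.3
time_s: 26.55
ee_pos: [645.2, -98.7, 12.9]
ee_rot: [-90.0, -0.1, -14.9]
force: [-0.5, 0.2, 3.1]
gripper_width: 38.4
t 26.55 pos [645.2 -98.7  12.9] F [-0.5  0.2  3.1] w 38.4 q [-10.  35.  93.  -0.  52. -85.]
d_cm [-0.03 -4.71 -0.15] |d|mm 47.1 twist [0.  0.1 0.1] |w| 0.1
```

```bash
python3 -m pendant '[{"delta_pos":[0,-0.5,0],"twist":[0,0,0],"grip":20},{"delta_pos":[0,-2,0],"twist":[0,0,0],"grip":20},{"delta_pos":[0,-4,0],"twist":[0,0,0],"grip":20},{"delta_pos":[0,-6,0],"twist":[0,0,0],"grip":20},{"delta_pos":[0,-8,0.5],"twist":[0,0,0],"grip":20}]' 25;python3 - <<'E'
from g import *
need([636,100,100],Rtool(86))
E
```

```text
time_s: 27.05
ee_pos: [645.5, -94.1, 93.1]
ee_rot: [-90.1, 0.1, -15.0]
force: [1.1, 0.3, -2.0]
gripper_width: 38.4
t 27.05 pos [645.5 -94.1  93.1] F [ 1.1  0.3 -2. ] w 38.4 q [ -9.  30.  88.  -0.  61. -84.]
d_cm [-5.93 -0.7  18.51] |d|mm 194.4 twist [  0.1 -11.   -0.1] |w| 11.0
```

```bash
python3 -m pendant '[{"delta_pos":[-0.8,-0.1,2.5],"twist":[0,-2,0],"grip":20},{"delta_pos":[-1.9,-0.3,6],"twist":[0,-4,0],"grip":20},{"delta_pos":[-3.2,-0.5,10],"twist":[0,-6,0],"grip":20},{"delta_pos":[-4.6,-0.6,14.3],"twist":[0,-8.5,0],"grip":20},{"delta_pos":[-5.9,-0.7,18.5],"twist":[0,-11,0],"grip":20}]';python3 - <<'E'
from g import *
need([630.1,293.6,90],Rtool(97.4))
E
```

```text
time_s: 27.55
ee_pos: [636.0, 101.8, 99.5]
ee_rot: [-90.0, 0.1, -3.8]
force: [1.4, 1.0, -1.9]
gripper_width: 38.0
t 27.55 pos [636.  101.8  99.5] F [ 1.4  1.  -1.9] w 38.0 q [  8.  29.  89.  -0.  62. -78.]
d_cm [-1.88  0.95 19.09] |d|mm 192.1 twist [  0.  -11.2  -0.1] |w| 11.2
```

```bash
python3 -m pendant '[{"delta_pos":[-0.4,0.2,4.2],"twist":[0,-2.5,0],"grip":20},{"delta_pos":[-0.8,0.4,8.6],"twist":[0,-5,0],"grip":20},{"delta_pos":[-1.2,0.6,13],"twist":[0,-7.5,0],"grip":20},{"delta_pos":[-1.6,0.8,16.6],"twist":[0,-10,0],"grip":20},{"delta_pos":[-1.88,1,19.1],"twist":[0,-11.2,0],"grip":20}]';python3 -m pendant '[{"delta_pos":[0,1.2,0],"twist":[0,0,0],"grip":20},{"delta_pos":[0,2.8,0],"twist":[0,0,0],"grip":20},{"delta_pos":[0,4.4,0],"twist":[0,0,0],"grip":20},{"delta_pos":[0,5.5,0],"twist":[0,0,0],"grip":20},{"delta_pos":[0,6,0],"twist":[0,0,0],"grip":20}]';python3 - <<'E'
from g import *
need([630.1,293.6,17],Rtool(97.4))
p,d=grab('scene','s15');crop(p,350,165,460,265,6,'s15c')
E
```

```text
time_s: 28.05
ee_pos: [630.1, 295.0, 89.1]
ee_rot: [-90.0, 0.1, 7.5]
force: [0.0, -0.3, -0.4]
gripper_width: 38.1
time_s: 28.55
ee_pos: [629.8, 291.1, 27.2]
ee_rot: [-90.1, 0.2, 7.2]
force: [-0.0, -1.0, -0.9]
gripper_width: 38.2
t 28.55 pos [629.8 291.1  27.2] F [-0.  -1.  -0.9] w 38.2 q [ 24.  37.  86.   0.  57. -73.]
d_cm [0.06 1.02 0.25] |d|mm 10.5 twist [ 0.1 -0.2 -0.2] |w| 0.3
```

View pics/s15c.png

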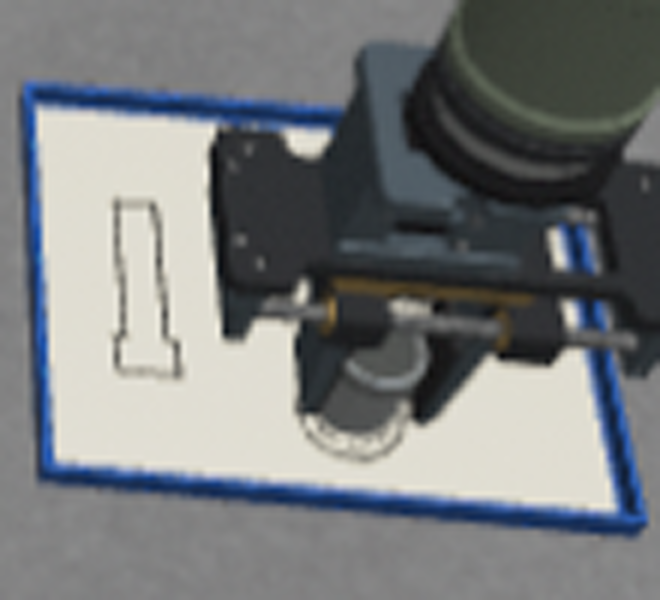

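```bash
python3 -m pendant '[{"delta_pos":[0.03,0.3,0.1],"twist":[0,0,0],"grip":20},{"delta_pos":[0.06,0.6,0.2],"twist":[0,0,0],"grip":20},{"delta_pos":[0.06,0.85,0.25],"twist":[0,0,-0.2],"grip":20},{"delta_pos":[0.06,0.95,0.25],"twist":[0,0,-0.2],"grip":20},{"delta_pos":[0.06,0.95,0.25],"twist":[0,0,-0.2],"grip":20}]';python3 - <<'E'
from g import *
need([630.1,293.6,16],Rtool(97.4))
p,d=grab('scene','s16');crop(p,380,205,440,255,10,'s16c')
E
```

```text
time_s: 29.1
ee_pos: [630.6, 294.7, 18.8]
ee_rot: [-90.0, -0.1, 7.3]
force: [0.1, 0.1, -1.7]
gripper_width: 37.9
t 29.1 pos [630.6 294.7  18.8] F [ 0.1  0.1 -1.7] w 37.9 q [ 24.  38.  86.  -0.  56. -73.]
d_cm [-0.07  0.28 -0.1 ] |d|mm 3.1 twist [ 0.  -0.1  0.1] |w| 0.1
```

View pics/s16c.png

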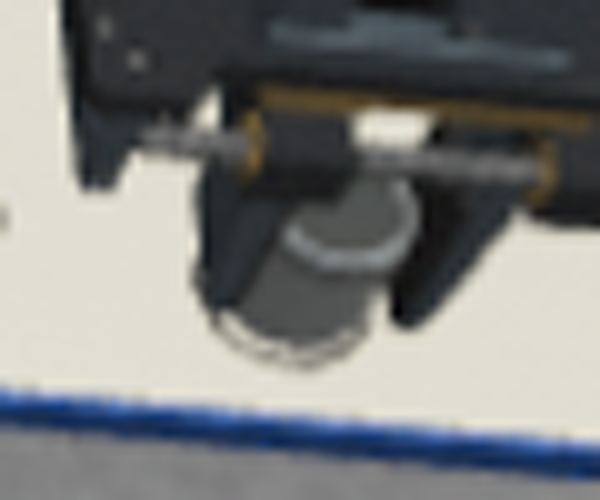

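```bash
python3 -m pendant '[{"delta_pos":[0,0.1,-0.03],"twist":[0,0,0],"grip":20},{"delta_pos":[-0.03,0.2,-0.06],"twist":[0,0,0],"grip":20},{"delta_pos":[-0.05,0.26,-0.08],"twist":[0,0,0],"grip":20},{"delta_pos":[-0.05,0.31,-0.08],"twist":[0,0,0],"grip":20},{"delta_pos":[-0.05,0.31,-0.08],"twist":[0,0,0],"grip":20}]';python3 - <<'E'
from g import *
need([630.1,293.6,16],Rtool(97.4))
E
```

```text
time_s: 29.65
ee_pos: [630.3, 293.7, 16.0]
ee_rot: [-90.0, -0.1, 7.3]
force: [-0.1, -0.4, 0.2]
gripper_width: 38.2
t 29.65 pos [630.3 293.7  16. ] F [-0.1 -0.4  0.2] w 38.2 q [ 24.  38.  86.  -0.  56. -73.]
d_cm [-0.02 -0.   -0.  ] |d|mm 0.2 twist [ 0.  -0.1  0.1] |w| 0.1
```

Contact is beginning (the weight is taken up). I'll press about 0.4 mm more, release and retreat.

```bash
python3 -m pendant '[{"delta_pos":[0,0.04,0],"twist":[0,0,0],"grip":20},{"delta_pos":[0,0.04,0],"twist":[0,0,0],"grip":20},{"delta_pos":[0,0.04,0],"twist":[0,0,0],"grip":44},{"delta_pos":[0,0.04,0],"twist":[0,0,0],"grip":50},{"delta_pos":[0,0.04,0],"twist":[0,0,0],"grip":56}]';python3 -m pendant '[{"delta_pos":[0,-0.5,0],"twist":[0,0,0],"grip":58},{"delta_pos":[0,-2,0],"twist":[0,0,0],"grip":60},{"delta_pos":[0,-4.5,0],"twist":[0,0,0],"grip":64},{"delta_pos":[0,-8,0],"twist":[0,0,0],"grip":70},{"delta_pos":[0,-12,0],"twist":[0,0,0],"grip":82}]';python3 - <<'E'
from g import *
need([495.3,319.5,135],Rtool(97.4,20,7.4))
p,d=grab('scene','s17');crop(p,350,165,460,265,6,'s17c')
E
```

```text
time_s: 30.15
ee_pos: [630.5, 293.9, 15.1]
ee_rot: [-90.0, -0.1, 7.3]
force: [-0.3, 0.1, -0.1]
gripper_width: 50.3
time_s: 30.65
ee_pos: [629.8, 293.7, 136.9]
ee_rot: [-90.0, -0.0, 7.3]
force: [-0.3, 0.1, -0.4]
gripper_width: 69.0
t 30.65 pos [629.8 293.7 136.9] F [-0.3  0.1 -0.4] w 69.0 q [ 24.  32.  79.  -0.  69. -73.]
d_cm [-13.01   0.18   4.27] |d|mm 136.9 twist [  0.   -0.1 -20. ] |w| 20.0
```

View pics/s17c.png

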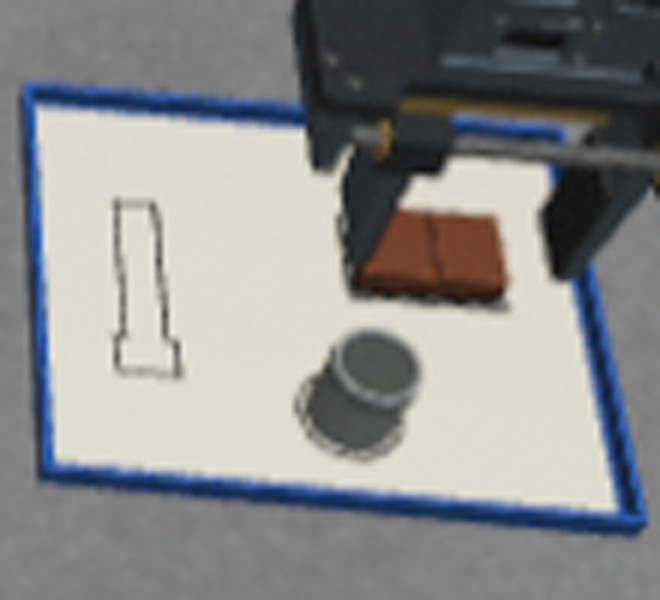

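```bash
python3 - <<'E'
from g import *
need([503.4,320.9,115],Rtool(97.4,20,7.4))
E
python3 -m pendant '[{"delta_pos":[-2.6,0,0.8],"twist":[0,0,-4],"grip":86},{"delta_pos":[-5.2,0.2,1.7],"twist":[0,0,-8],"grip":86},{"delta_pos":[-7.8,0.6,2.6],"twist":[0,0,-12],"grip":86},{"delta_pos":[-10.4,1.2,3.5],"twist":[0,0,-16],"grip":86},{"delta_pos":[-12.2,2,4.3],"twist":[0,-0.1,-20],"grip":86}]';python3 - <<'E'
from g import *
need([503.4,320.9,115],Rtool(97.4,20,7.4))
need([540.7,325.7,11.8],Rtool(97.4,20,7.4))
E
```

```text
t 30.7 pos [633.7 295.4 145.9] F [1.9 0.5 4.5] w 72.7 q [ 24.  32.  78.  -0.  70. -73.]
d_cm [-12.64   2.92   4.17] |d|mm 136.3 twist [ -0.2  -0.2 -19.1] |w| 19.2
time_s: 31.2
ee_pos: [502.6, 321.3, 116.9]
ee_rot: [-89.9, -20.4, 7.4]
force: [1.4, -1.0, -1.7]
gripper_width: 77.9
t 31.2 pos [502.6 321.3 116.9] F [ 1.4 -1.  -1.7] w 77.9 q [ 37.  17. 110. -17.  36. -48.]
d_cm [-0.    0.21 -0.05] |d|mm 2.1 twist [-0.1 -0.   0.4] |w| 0.4
t 31.2 pos [502.6 321.3 116.9] F [ 1.4 -1.  -1.7] w 77.9 q [ 37.  17. 110. -17.  36. -48.]
d_cm [-0.07 11.19 -0.07] |d|mm 111.9 twist [-0.1 -0.   0.4] |w| 0.4
```

```bash
python3 -m pendant '[{"delta_pos":[0,2.5,0],"twist":[0,0,0],"grip":86},{"delta_pos":[0,5,0],"twist":[0,0,0.3],"grip":86},{"delta_pos":[0,7.2,0],"twist":[0,0,0.3],"grip":86},{"delta_pos":[0,8.6,-0.05],"twist":[0,0,0.3],"grip":86},{"delta_pos":[0,8.8,-0.05],"twist":[0,0,0.3],"grip":86}]';python3 - <<'E'
from g import *
need([540.7,325.7,12],Rtool(97.4,20,7.4))
p,d=grab('scene','s18');crop(p,390,175,450,235,10,'s18c')
E
```

```text
time_s: 31.7
ee_pos: [533.8, 323.9, 31.5]
ee_rot: [-90.1, -19.7, 7.4]
force: [-0.7, -0.5, 0.2]
gripper_width: 78.6
t 31.7 pos [533.8 323.9  31.5] F [-0.7 -0.5  0.2] w 78.6 q [ 35.  26. 111. -21.  26. -45.]
d_cm [0.01 2.08 0.1 ] |d|mm 20.8 twist [ 0.1 -0.  -0.3] |w| 0.3
```

View pics/s18c.png

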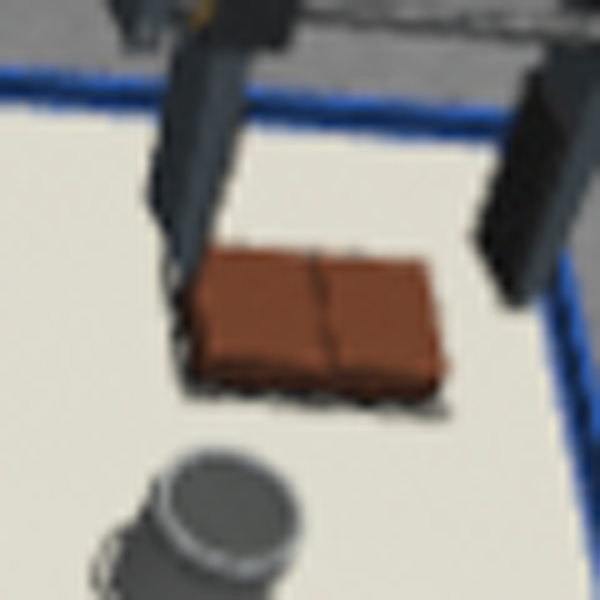

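```bash
python3 -m pendant '[{"delta_pos":[0,0,0],"twist":[0,0,0],"grip":92},{"delta_pos":[0,0.5,0],"twist":[0,0,0],"grip":92},{"delta_pos":[0,1.2,0.05],"twist":[0,0,0],"grip":92},{"delta_pos":[0,1.8,0.1],"twist":[0,0,-0.2],"grip":92},{"delta_pos":[0,2.05,0.1],"twist":[0,0,-0.2],"grip":92}]' 15;python3 - <<'E'
from g import *
need([540.7,325.7,12],Rtool(97.4,20,7.4))
p,d=grab('scene','s19');crop(p,390,175,450,235,10,'s19c')
E
```

```text
time_s: 32.25
ee_pos: [540.3, 326.0, 12.3]
ee_rot: [-90.1, -19.9, 7.4]
force: [0.1, -0.3, 0.2]
gripper_width: 84.2
t 32.25 pos [540.3 326.   12.3] F [ 0.1 -0.3  0.2] w 84.2 q [ 35.  28. 112. -23.  24. -43.]
d_cm [ 0.02  0.04 -0.03] |d|mm 0.6 twist [ 0.1  0.  -0.1] |w| 0.1
```

View pics/s19c.png

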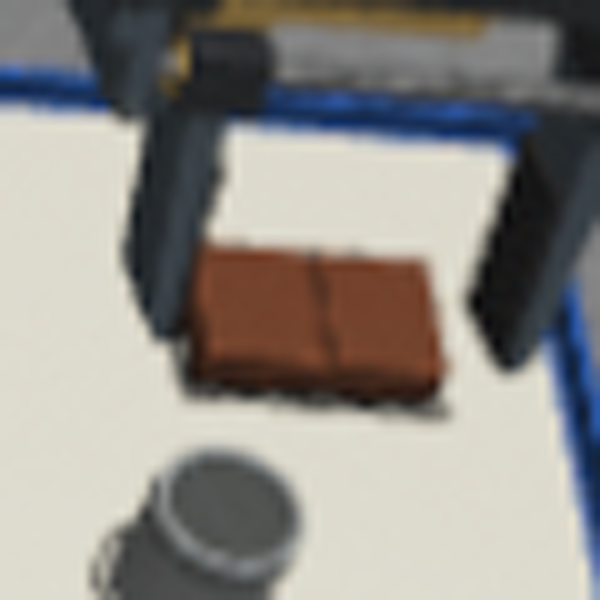

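```bash
python3 -m pendant '[{"delta_pos":[0,0,0],"twist":[0,0,0],"grip":86},{"delta_pos":[0,0,0],"twist":[0,0,0],"grip":81},{"delta_pos":[0,0,0],"twist":[0,0,0],"grip":77},{"delta_pos":[0,0,0],"twist":[0,0,0],"grip":73},{"delta_pos":[0,0,0],"twist":[0,0,0],"grip":70}]' 15;python3 -m pendant '[{"delta_pos":[0,0,0],"twist":[0,0,0],"grip":66},{"delta_pos":[0,0,0],"twist":[0,0,0],"grip":60},{"delta_pos":[-0.02,-0.05,0],"twist":[0,0,0],"grip":50},{"delta_pos":[-0.08,-0.1,0],"twist":[0,0,0],"grip":50},{"delta_pos":[-0.15,-0.1,0],"twist":[0,0,0],"grip":50}]' 30;python3 - <<'E'
from g import *
need([538.9,325.5,12.3],Rtool(97.4,20,7.4))
p,d=grab('scene','s20');crop(p,390,175,450,235,10,'s20c')
E
```

```text
time_s: 32.8
ee_pos: [540.5, 325.6, 13.3]
ee_rot: [-90.1, -20.0, 7.4]
force: [0.3, -3.4, 2.1]
gripper_width: 63.9
time_s: 33.3
ee_pos: [538.7, 326.4, 13.4]
ee_rot: [-90.0, -20.0, 7.4]
force: [0.8, 0.3, -1.8]
gripper_width: 63.7
t 33.3 pos [538.7 326.4  13.4] F [ 0.8  0.3 -1.8] w 63.7 q [ 35.  28. 112. -23.  24. -43.]
d_cm [-0.03  0.11 -0.09] |d|mm 1.4 twist [ 0.  0. -0.] |w| 0.0
```

View pics/s20c.png

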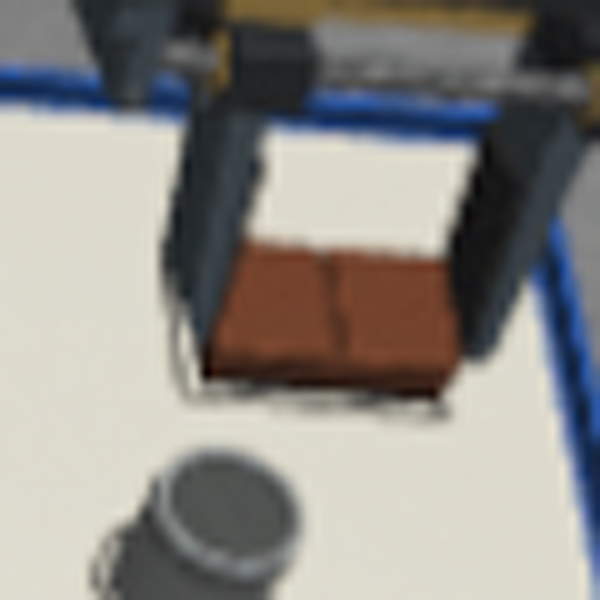

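```bash
python3 -m pendant '[{"delta_pos":[-0.01,0.04,-0.04],"twist":[0,0,0],"grip":50},{"delta_pos":[-0.03,0.08,-0.09],"twist":[0,0,0],"grip":50},{"delta_pos":[-0.03,0.12,-0.09],"twist":[0,0,0],"grip":50},{"delta_pos":[-0.03,0.12,-0.09],"twist":[0,0,0],"grip":50},{"delta_pos":[-0.03,0.12,-0.09],"twist":[0,0,0],"grip":50}]' 30;python3 - <<'E'
from g import *
need([538.9,325.5,12.3],Rtool(97.4,20,7.4))
E
```

```text
time_s: 33.85
ee_pos: [539.2, 326.0, 13.4]
ee_rot: [-89.9, -20.1, 7.4]
force: [-4.9, 2.7, 6.1]
gripper_width: 63.5
t 33.85 pos [539.2 326.   13.4] F [-4.9  2.7  6.1] w 63.5 q [ 35.  28. 112. -23.  24. -43.]
d_cm [-0.08  0.09 -0.05] |d|mm 1.3 twist [-0.1 -0.   0.1] |w| 0.1
```

```bash
python3 -m pendant '[{"delta_pos":[0,-0.1,-0.04],"twist":[0,0,0],"grip":50},{"delta_pos":[0,-0.1,-0.1],"twist":[0,0,0],"grip":50},{"delta_pos":[0,-0.1,-0.13],"twist":[0,0,0],"grip":50},{"delta_pos":[0,-0.1,-0.13],"twist":[0,0,0],"grip":50},{"delta_pos":[0,-0.05,-0.13],"twist":[0,0,0],"grip":50}]' 30;python3 - <<'E'
from g import *
need([538.9,324.7,13.4],Rtool(97.4,20,7.4))
p,d=grab('scene','s21');crop(p,390,175,450,235,10,'s21c')
E
```

```text
time_s: 34.35
ee_pos: [539.1, 323.9, 13.3]
ee_rot: [-90.0, -20.0, 7.4]
force: [-5.4, 1.3, 8.7]
gripper_width: 64.0
t 34.35 pos [539.1 323.9  13.3] F [-5.4  1.3  8.7] w 64.0 q [ 35.  28. 112. -23.  24. -43.]
d_cm [-0.01 -0.01  0.08] |d|mm 0.8 twist [ 0. -0.  0.] |w| 0.0
```

View pics/s21c.png

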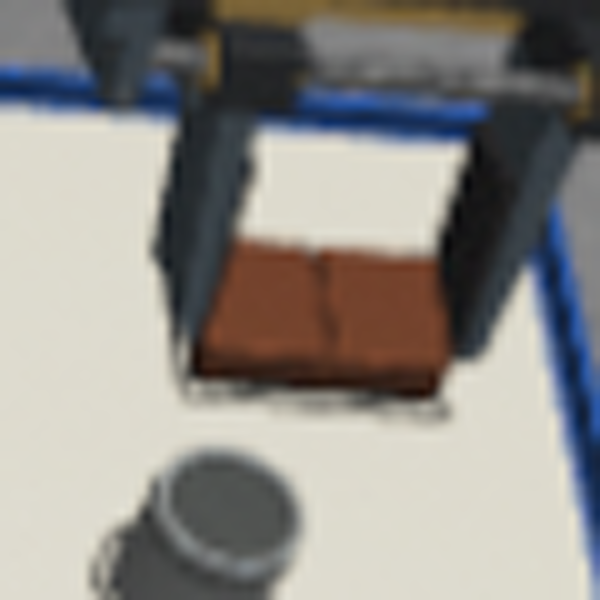

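```bash
python3 -m pendant '[{"delta_pos":[0,-0.03,0],"twist":[0,0,0],"grip":72},{"delta_pos":[0,-0.03,0],"twist":[0,0,0],"grip":75},{"delta_pos":[0,-0.03,0],"twist":[0,0,0],"grip":82},{"delta_pos":[0,-0.03,0],"twist":[0,0,0],"grip":84},{"delta_pos":[0,-0.03,0],"twist":[0,0,0],"grip":84}]'; python3 -m pendant '[{"delta_pos":[0,-0.5,0],"twist":[0,0,0],"grip":84},{"delta_pos":[0,-2,0],"twist":[0,0,0],"grip":84},{"delta_pos":[0,-5,0],"twist":[0,0,0],"grip":84},{"delta_pos":[0,-9,0],"twist":[0,0,0],"grip":84},{"delta_pos":[0,-13,0],"twist":[0,0,0],"grip":70}]';python3 - <<'E'
from g import *
need([560,130,120],Rtool(90))
E
```

```text
time_s: 34.9
ee_pos: [538.9, 323.6, 13.0]
ee_rot: [-90.0, -20.0, 7.4]
force: [-0.3, 0.6, 0.7]
gripper_width: 76.3
time_s: 35.4
ee_pos: [493.8, 317.9, 137.3]
ee_rot: [-90.0, -20.0, 7.4]
force: [0.0, 0.2, 0.2]
gripper_width: 70.8
t 35.4 pos [493.8 317.9 137.3] F [0.  0.2 0.2] w 70.8 q [ 37.  15. 109. -16.  39. -49.]
d_cm [  3.31   3.04 -19.49] |d|mm 200.0 twist [-1.3  7.3 19.9] |w| 21.3
```

```bash
python3 -m pendant '[{"delta_pos":[0.7,0.6,-3.8],"twist":[-0.3,1.5,4],"grip":55},{"delta_pos":[1.4,1.2,-7.7],"twist":[-0.6,3,8],"grip":55},{"delta_pos":[2.1,1.8,-11.6],"twist":[-0.9,4.5,12],"grip":55},{"delta_pos":[2.7,2.4,-15.6],"twist":[-1.2,6,16],"grip":55},{"delta_pos":[3.3,3,-19.5],"twist":[-1.3,7.3,19.9],"grip":45}]';python3 - <<'E'
from g import *
need([614.5,-9.1,80],Rtool(90.3))
for n in("scene","top"):
    p,d=grab(n,n+'22')
p=cv2.imread('pics/top22.png');crop(p,110,160,190,240,7,'t22c')
from padchk import *
chk({'top':'pics/top22.png','scene':'pics/scene22.png'})
from prof import *
a=strip("top","pics/top0.png",3,-70,95,-30,100,4); b=strip("top","pics/top22.png",3,-70,95,-30,100,4)
cv2.imwrite("pics/r22.png",np.hstack([a,b])[:600,:1100][:, :1040] if 0 else cv2.resize(np.hstack([a,b]),None,fx=.75,fy=.75))
E
```

```text
time_s: 35.9
ee_pos: [561.1, 129.0, 120.2]
ee_rot: [-90.0, -0.0, -0.0]
force: [0.7, 0.7, -0.0]
gripper_width: 44.8
t 35.9 pos [561.1 129.  120.2] F [ 0.7  0.7 -0. ] w 44.8 q [ 12.  23.  98.   0.  60. -78.]
d_cm [  5.33   4.01 -13.81] |d|mm 153.4 twist [-0.  -0.3  0. ] |w| 0.3
top lining in tray -26.6 69.8 [37.3 27.4] 2.1
scene lining in tray -21.3 48.5 [46.  67.2] 7.2
```

View pics/r22.png

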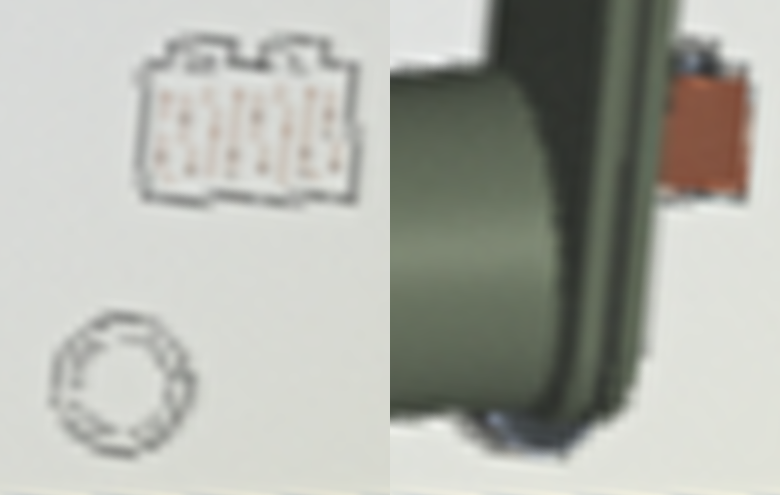

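```bash
python3 -m pendant '[{"delta_pos":[1.3,0.8,-3.4],"twist":[0,0,0],"grip":40},{"delta_pos":[2.7,1.6,-7],"twist":[0,0,0],"grip":40},{"delta_pos":[4,2.4,-10.5],"twist":[0,0,0],"grip":40},{"delta_pos":[5.33,3.2,-13.8],"twist":[0,-0.3,0],"grip":40},{"delta_pos":[5.33,4,-13.8],"twist":[0,-0.3,0],"grip":40}]';python3 - <<'E'
from g import *
need([614.5,-9.1,40],Rtool(90.3))
for n in("scene","top"):
    p,d=grab(n,n+'23')
p=cv2.imread('pics/scene23.png');crop(p,235,145,335,225,7,'s23c')
from padchk import *
chk({'top':'pics/top23.png','scene':'pics/scene23.png'})
from prof import *
a=strip("top","pics/top0.png",3,-70,95,-30,100,4); b=strip("top","pics/top23.png",3,-70,95,-30,100,4)
cv2.imwrite("pics/r23.png",cv2.resize(np.hstack([a,b]),None,fx=.75,fy=.75))
E
```

```text
time_s: 36.5
ee_pos: [615.6, -10.7, 79.5]
ee_rot: [-90.1, -0.3, 0.1]
force: [-0.3, 0.3, 0.2]
gripper_width: 36.3
t 36.5 pos [615.6 -10.7  79.5] F [-0.3  0.3  0.2] w 36.3 q [ -2.  28.  95.  -0.  57. -92.]
d_cm [-0.13  3.95  0.17] |d|mm 39.6 twist [ 0.1 -0.2  0.3] |w| 0.3
top lining in tray -27.1 50.9 [37.5 63.2] 7.0
scene lining in tray -21.4 48.5 [46.1 67.1] 7.1
```

View pics/r23.png

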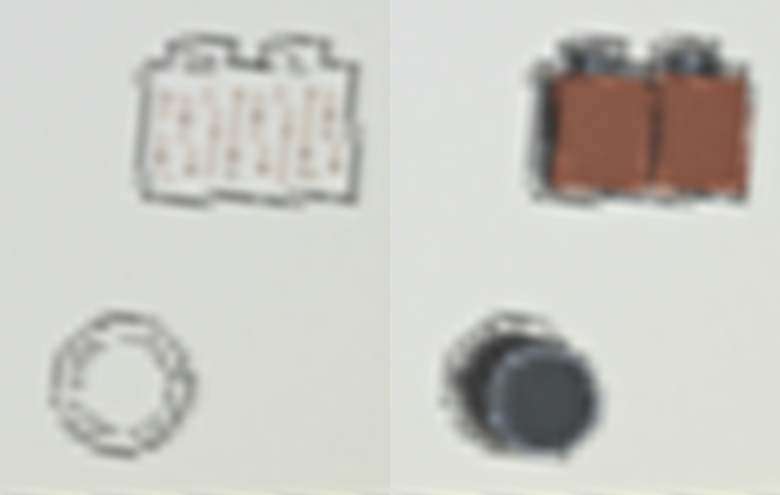

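View pics/s23c.png

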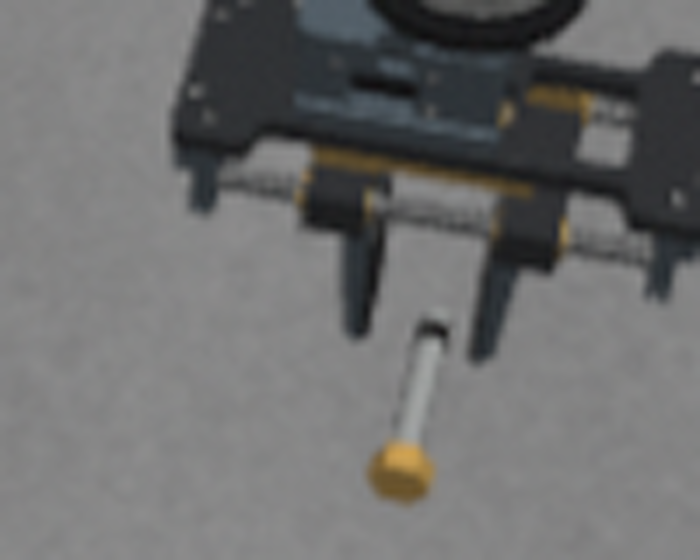

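Run:
```python
from h import *
a=cv2.imread('pics/scene23.png');b=cv2.imread('pics/scene0.png')
f=lambda i,r:cv2.resize(i[r[1]:r[3],r[0]:r[2]],None,fx=10,fy=10,interpolation=cv2.INTER_CUBIC)
r=(400,190,440,225);cv2.imwrite('pics/z1.png',np.hstack([f(a,r),f(b,r)]))
a=cv2.imread('pics/top23.png');b=cv2.imread('pics/top0.png')
r=(118,195,148,222);cv2.imwrite('pics/z2.png',cv2.resize(np.hstack([f(a,r),f(b,r)]),None,fx=1.3,fy=1.3))
```

```text
(no output)
```

View pics/z1.png

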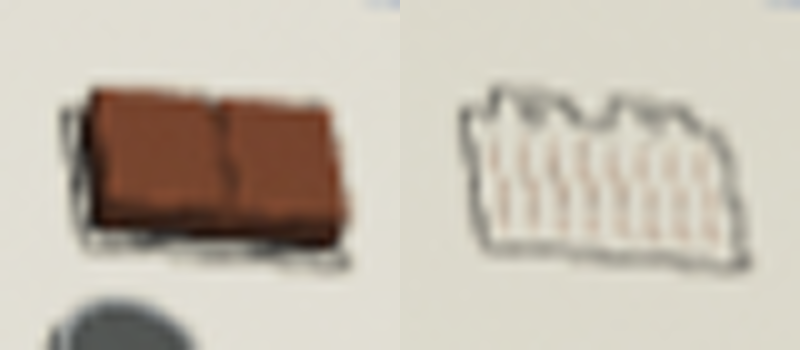

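View pics/z2.png

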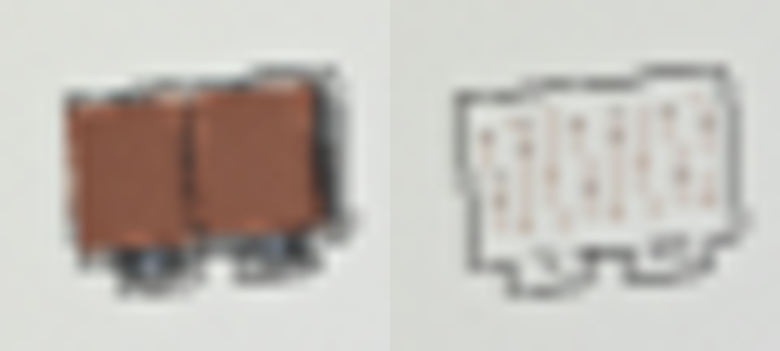

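```bash
python3 -m pendant '[{"delta_pos":[-0.05,1.2,0.1],"twist":[0,0,0],"grip":40},{"delta_pos":[-0.1,2.6,0.15],"twist":[0,0,0],"grip":40},{"delta_pos":[-0.13,4.2,0.17],"twist":[0,-0.2,0],"grip":40},{"delta_pos":[-0.13,5.6,0.17],"twist":[0,-0.2,0],"grip":40},{"delta_pos":[-0.13,6.4,0.17],"twist":[0,-0.2,0.2],"grip":40}]';python3 - <<'E'
from g import *
need([614.5,-9.1,3],Rtool(90.3))
p,d=grab('scene','s24');crop(p,255,155,335,225,8,'s24c')
E
```

```text
time_s: 37.1
ee_pos: [611.8, -5.1, 13.4]
ee_rot: [-90.0, 0.3, 0.6]
force: [0.0, 0.1, -0.6]
gripper_width: 36.6
t 37.1 pos [611.8  -5.1  13.4] F [ 0.   0.1 -0.6] w 36.6 q [ -2.  32.  99.  -0.  49. -92.]
d_cm [ 0.27  1.04 -0.4 ] |d|mm 11.5 twist [ 0.   0.3 -0.3] |w| 0.4
```

View pics/s24c.png

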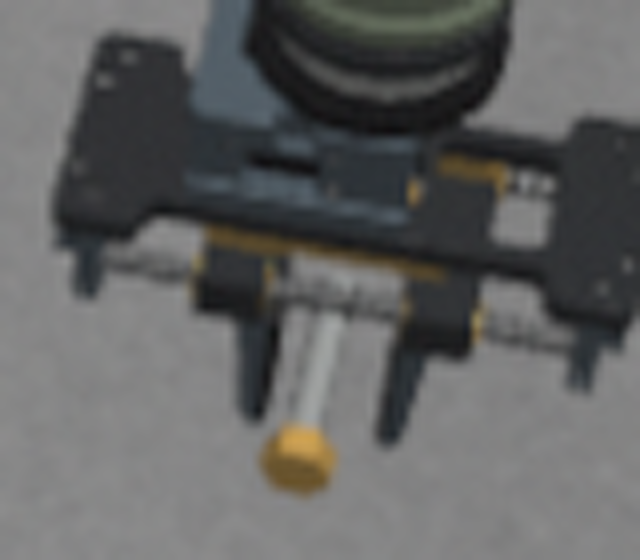

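```bash
python3 -m pendant '[{"delta_pos":[0,0,0],"twist":[0,0,0],"grip":36},{"delta_pos":[0,0.3,0],"twist":[0,0,0],"grip":36},{"delta_pos":[0,0.6,0],"twist":[0,0,0],"grip":36},{"delta_pos":[0,0.6,0],"twist":[0,0,0],"grip":36},{"delta_pos":[0,0.6,0],"twist":[0,0,0],"grip":36}]' 15;python3 - <<'E'
from g import *
need([614.5,-9.1,3],Rtool(90.3))
E
```

```text
time_s: 37.65
ee_pos: [613.0, -6.4, 8.8]
ee_rot: [-90.0, 0.1, 0.5]
force: [-0.0, -1.1, 0.4]
gripper_width: 32.7
t 37.65 pos [613.   -6.4   8.8] F [-0.  -1.1  0.4] w 32.7 q [ -2.  32.  99.  -0.  49. -92.]
d_cm [ 0.15  0.58 -0.27] |d|mm 6.6 twist [ 0.   0.2 -0.1] |w| 0.2
```

```bash
python3 -m pendant '[{"delta_pos":[0.07,0.2,-0.1],"twist":[0,0.2,0],"grip":34},{"delta_pos":[0.15,0.4,-0.2],"twist":[0,0.2,0],"grip":34},{"delta_pos":[0.15,0.58,-0.27],"twist":[0,0.2,0],"grip":34},{"delta_pos":[0.15,0.58,-0.27],"twist":[0,0.2,0],"grip":30},{"delta_pos":[0.15,0.58,-0.27],"twist":[0,0.2,0],"grip":24}]' 15;python3 - <<'E'
from g import *
need([614.5,-9.1,3],Rtool(90.3))
E
```

```text
time_s: 38.15
ee_pos: [614.4, -9.1, 2.7]
ee_rot: [-90.0, 0.1, 0.3]
force: [-0.1, -0.1, -1.0]
gripper_width: 22.9
t 38.15 pos [614.4  -9.1   2.7] F [-0.1 -0.1 -1. ] w 22.9 q [ -2.  33.  99.  -0.  48. -92.]
d_cm [ 0.01 -0.03 -0.  ] |d|mm 0.3 twist [ 0.  -0.  -0.1] |w| 0.2
```

```bash
python3 -m pendant '[{"delta_pos":[0,0,0],"twist":[0,0,0],"grip":20},{"delta_pos":[0,0,0],"twist":[0,0,0],"grip":17},{"delta_pos":[0,0,0],"twist":[0,0,0],"grip":14},{"delta_pos":[0,0,0],"twist":[0,0,0],"grip":8},{"delta_pos":[0,0,0],"twist":[0,0,0],"grip":0}]' 15;python3 -m pendant '[{"delta_pos":[0,0,0],"twist":[0,0,0],"grip":0},{"delta_pos":[0,-0.5,0],"twist":[0,0,0],"grip":0},{"delta_pos":[0,-2,0],"twist":[0,0,0],"grip":0},{"delta_pos":[0,-4,0],"twist":[0,0,0],"grip":0},{"delta_pos":[0,-6.5,0],"twist":[0,0,0],"grip":0}]' 25;python3 - <<'E'
from g import *
need([600,100,90],Rtool(94))
p,d=grab('scene','s25');crop(p,255,145,335,225,7,'s25c')
E
```

```text
time_s: 38.65
ee_pos: [614.5, -9.1, 3.0]
ee_rot: [-90.0, 0.1, 0.3]
force: [-0.2, -0.6, 0.8]
gripper_width: 11.6
time_s: 39.15
ee_pos: [613.6, -8.9, 67.8]
ee_rot: [-90.0, 0.3, 0.3]
force: [-0.1, 0.3, -1.3]
gripper_width: 11.3
t 39.15 pos [613.6  -8.9  67.8] F [-0.1  0.3 -1.3] w 11.3 q [ -2.  29.  95.  -0.  56. -92.]
d_cm [-1.32 -2.22 10.89] |d|mm 112.0 twist [ 0.  -3.7 -0.3] |w| 3.7
```

View pics/s25c.png

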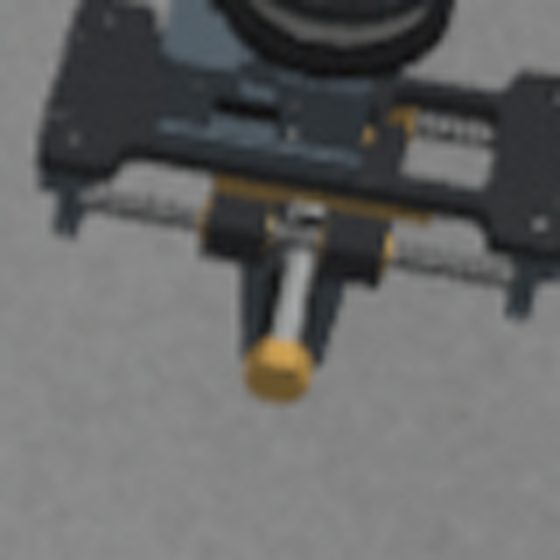

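```bash
python3 -c "
from g import *
print(proj('scene',[[638.6,-9,75],[638.6,-9,79]]))"; python3 -m pendant '[{"delta_pos":[-0.2,-0.3,2],"twist":[0,-1,0],"grip":0},{"delta_pos":[-0.5,-0.8,4.5],"twist":[0,-2,0],"grip":0},{"delta_pos":[-0.9,-1.2,7.5],"twist":[0,-3,0],"grip":0},{"delta_pos":[-1.2,-1.4,11],"twist":[0,-4,0],"grip":0},{"delta_pos":[-1.4,-1.4,14.5],"twist":[0,-5,-0.2],"grip":0}]';python3 - <<'E'
from g import *
need([595.5,203.5,60],Rtool(97.4))
E
```

```text
[[294.10934484 197.74236805]
 [294.23766786 196.80576209]]
time_s: 39.7
ee_pos: [599.7, 137.1, 82.0]
ee_rot: [-90.0, -0.1, 5.3]
force: [0.7, 0.7, -0.4]
gripper_width: 11.5
t 39.7 pos [599.7 137.1  82. ] F [ 0.7  0.7 -0.4] w 11.5 q [ 12.  28.  95.  -0.  57. -83.]
d_cm [0.19 2.2  6.66] |d|mm 70.1 twist [ 0.  -2.1  0.1] |w| 2.1
```

```bash
python3 -m pendant '[{"delta_pos":[0.05,0.4,2],"twist":[0,-0.5,0],"grip":0},{"delta_pos":[0.1,0.8,4],"twist":[0,-1,0],"grip":0},{"delta_pos":[0.15,1.5,5.6],"twist":[0,-1.6,0],"grip":0},{"delta_pos":[0.19,2.5,6.5],"twist":[0,-2.1,0],"grip":0},{"delta_pos":[0.19,3.5,6.6],"twist":[0,-2.1,0],"grip":0}]';python3 -m pendant '[{"delta_pos":[0,0.5,0],"twist":[0,0,0],"grip":0},{"delta_pos":[0,1.2,0],"twist":[0,0,0],"grip":0},{"delta_pos":[0,1.8,0],"twist":[0,0,0],"grip":0},{"delta_pos":[0,2,0],"twist":[0,0,0],"grip":0},{"delta_pos":[0,2,0],"twist":[0,0,0],"grip":0}]';python3 - <<'E'
from g import *
need([595.5,203.5,6.5],Rtool(97.4))
for n in("scene","top"):
    p,d=grab(n,n+'26')
p=cv2.imread('pics/scene26.png');crop(p,345,165,425,235,8,'s26c')
E
```

```text
time_s: 40.2
ee_pos: [595.5, 202.5, 45.7]
ee_rot: [-90.0, -0.0, 7.5]
force: [0.2, -0.4, -2.0]
gripper_width: 11.5
time_s: 40.7
ee_pos: [595.6, 201.3, 26.4]
ee_rot: [-90.1, -0.0, 7.4]
force: [-0.2, 0.2, 0.1]
gripper_width: 10.9
t 40.7 pos [595.6 201.3  26.4] F [-0.2  0.2  0.1] w 10.9 q [ 18.  32.  96.  -0.  52. -80.]
d_cm [0.01 1.99 0.22] |d|mm 20.0 twist [ 0.1 -0.   0. ] |w| 0.1
```

View pics/s26c.png

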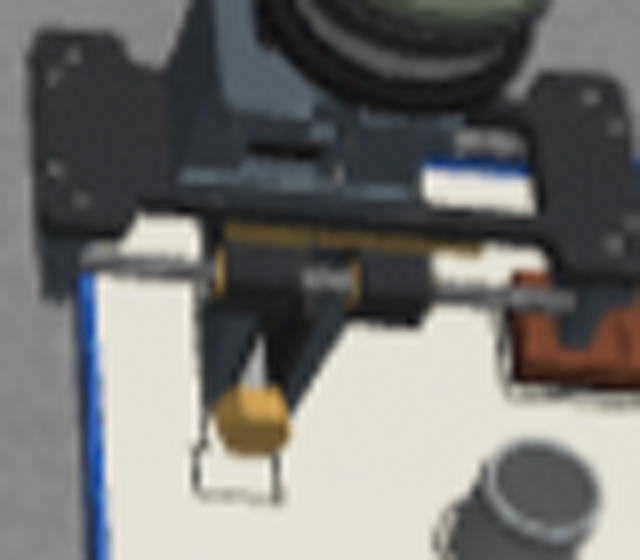

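```bash
python3 -m pendant '[{"delta_pos":[0,0.5,0.06],"twist":[0,0,0],"grip":0},{"delta_pos":[0,1,0.12],"twist":[0,0,0],"grip":0},{"delta_pos":[0,1.4,0.18],"twist":[0,0,0],"grip":0},{"delta_pos":[0,1.6,0.2],"twist":[0,0,0],"grip":0},{"delta_pos":[0,1.6,0.2],"twist":[0,0,0],"grip":0}]';python3 - <<'E'
from g import *
need([595.5,203.5,6],Rtool(97.4))
p,d=grab('scene','s27');crop(p,345,165,425,235,8,'s27c')
E
```

```text
time_s: 41.3
ee_pos: [595.2, 203.8, 10.2]
ee_rot: [-90.1, -0.0, 7.4]
force: [-1.3, -0.1, -0.5]
gripper_width: 11.5
t 41.3 pos [595.2 203.8  10.2] F [-1.3 -0.1 -0.5] w 11.5 q [ 18.  33.  97.  -0.  50. -79.]
d_cm [ 0.03  0.42 -0.03] |d|mm 4.2 twist [0.1 0.  0. ] |w| 0.1
```

View pics/s27c.png

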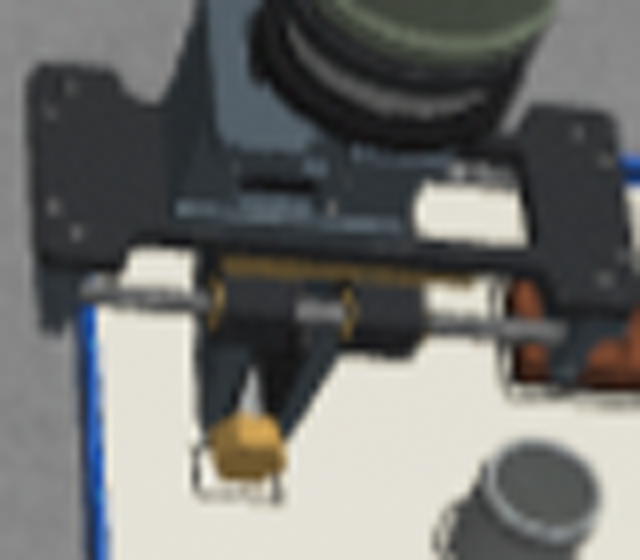

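```bash
python3 -m pendant '[{"delta_pos":[0.02,0.1,-0.03],"twist":[0,0,0],"grip":0},{"delta_pos":[0.02,0.2,-0.03],"twist":[0,0,0],"grip":0},{"delta_pos":[0.02,0.3,-0.03],"twist":[0,0,0],"grip":0},{"delta_pos":[0.02,0.36,-0.03],"twist":[0,0,0],"grip":0},{"delta_pos":[0.02,0.36,-0.03],"twist":[0,0,0],"grip":0}]';python3 - <<'E'
from g import *
need([595.5,203.5,6],Rtool(97.4))
p,d=grab('scene','s28');crop(p,355,185,405,235,10,'s28c')
E
```

```text
time_s: 41.85
ee_pos: [595.7, 203.5, 7.1]
ee_rot: [-90.0, -0.1, 7.4]
force: [0.2, 0.2, -1.0]
gripper_width: 11.5
t 41.85 pos [595.7 203.5   7.1] F [ 0.2  0.2 -1. ] w 11.5 q [ 18.  34.  97.  -0.  49. -80.]
d_cm [-0.01  0.11  0.  ] |d|mm 1.1 twist [0.  0.  0.1] |w| 0.1
```

View pics/s28c.png

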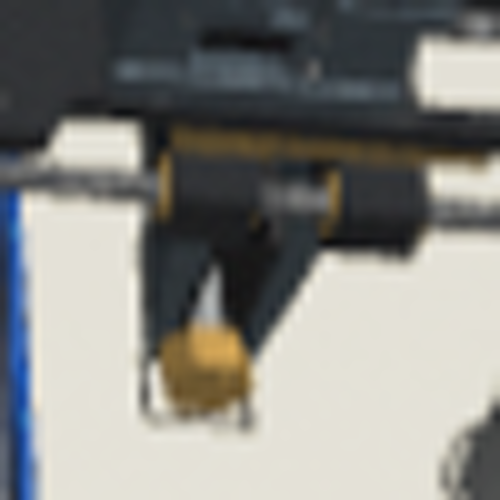

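```bash
python3 -c "
from g import *
print((proj('scene',[[620.3,206.7,3],[620.3,206.7,15],[626.3,207.5,3],[629.3,207.9,3]])-[355,185]+.5)*10)"
```

```text
[[195.87546218 396.01762709]
 [206.801899   371.20285062]
 [197.50188769 415.50789327]
 [198.3186909  425.30198425]]
```

```bash
python3 -m pendant '[{"delta_pos":[-0.04,0.04,0],"twist":[0,0,0],"grip":0},{"delta_pos":[-0.08,0.08,0],"twist":[0,0,0],"grip":0},{"delta_pos":[-0.1,0.12,0],"twist":[0,0,0],"grip":0},{"delta_pos":[-0.1,0.15,0],"twist":[0,0,0],"grip":0},{"delta_pos":[-0.1,0.15,0],"twist":[0,0,0],"grip":0}]';python3 - <<'E'
from g import *
need([594.7,203.5,6],Rtool(97.4))
E
```

```text
time_s: 42.4
ee_pos: [594.8, 203.4, 5.9]
ee_rot: [-90.0, -0.1, 7.4]
force: [-0.6, 0.4, 1.6]
gripper_width: 11.4
t 42.4 pos [594.8 203.4   5.9] F [-0.6  0.4  1.6] w 11.4 q [ 18.  34.  97.  -0.  49. -80.]
d_cm [-0.01 -0.01  0.01] |d|mm 0.2 twist [0.  0.  0.1] |w| 0.1
```

```bash
python3 -m pendant '[{"delta_pos":[0,0.02,0],"twist":[0,0,0],"grip":0},{"delta_pos":[0,0.02,0],"twist":[0,0,0],"grip":14},{"delta_pos":[0,0.02,0],"twist":[0,0,0],"grip":18},{"delta_pos":[0,0.02,0],"twist":[0,0,0],"grip":25},{"delta_pos":[0,0.02,0],"twist":[0,0,0],"grip":34}]' 10;python3 -m pendant '[{"delta_pos":[0,0,0],"twist":[0,0,0],"grip":40},{"delta_pos":[0,-1,0],"twist":[0,0,0],"grip":40},{"delta_pos":[0,-4,0],"twist":[0,0,0],"grip":40},{"delta_pos":[0,-8,0],"twist":[0,0,0],"grip":40},{"delta_pos":[0,-12,0],"twist":[0,0,0],"grip":40}]';python3 -m pendant '[{"delta_pos":[0,-1,-4.5],"twist":[0,0,0],"grip":40},{"delta_pos":[0,-2,-9],"twist":[0,0,0],"grip":40},{"delta_pos":[0,-3,-14],"twist":[0,0,0],"grip":40},{"delta_pos":[0,-4,-18],"twist":[0,0,0],"grip":40},{"delta_pos":[0,-4,-22],"twist":[0,0,0],"grip":40}]';python3 - <<'E'
from g import *
need([594.7,203.5,6],Rtool(97.4))
for n in("scene","top"):
    p,d=grab(n,n+'29')
f=lambda n,r,s:cv2.resize(cv2.imread(f'pics/{n}29.png')[r[1]:r[3],r[0]:r[2]],None,fx=s,fy=s,interpolation=cv2.INTER_CUBIC)
cv2.imwrite('pics/f_s.png',f('scene',(345,170,465,260),6)); cv2.imwrite('pics/f_t.png',f('top',(100,155,200,240),7))
E
```

```text
time_s: 42.9
ee_pos: [594.7, 203.4, 5.3]
ee_rot: [-90.0, -0.0, 7.4]
force: [1.0, 0.0, 0.4]
gripper_width: 28.3
time_s: 43.4
ee_pos: [594.3, 203.3, 127.2]
ee_rot: [-90.0, -0.0, 7.4]
force: [1.1, 0.1, 0.2]
gripper_width: 36.6
time_s: 43.9
ee_pos: [623.9, -16.6, 168.3]
ee_rot: [-90.1, -0.3, 7.4]
force: [0.9, 0.5, 0.0]
gripper_width: 36.6
t 43.9 pos [623.9 -16.6 168.3] F [0.9 0.5 0. ] w 36.6 q [  -3.   24.   87.   -0.   68. -100.]
d_cm [-0.15 16.2  22.23] |d|mm 275.1 twist [ 0.1 -0.   0.3] |w| 0.3
```

View pics/f_s.png

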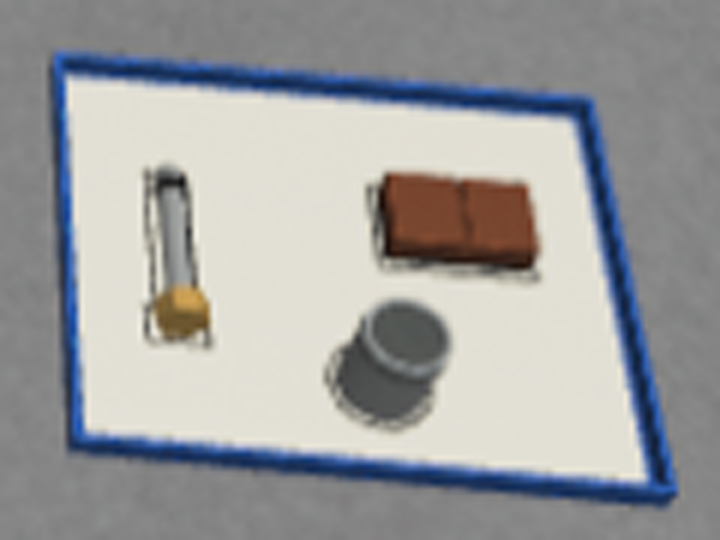

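View pics/f_t.png

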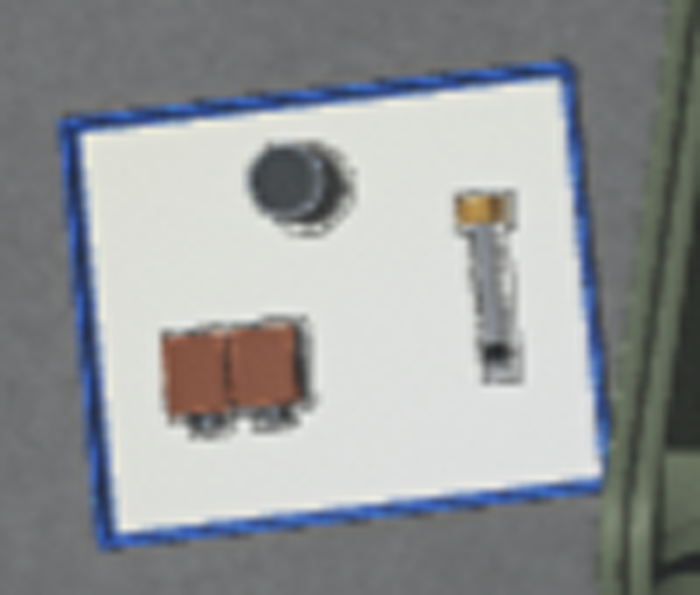

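Run:
```python
from prof import *
for n in("top","scene"):
    a=strip(n,f"pics/{n}0.png",3,-60,60,-100,-50,5);b=strip(n,f"pics/{n}29.png",3,-60,60,-100,-50,5);c=strip(n,f"pics/{n}29.png",13,-60,60,-100,-50,5)
    for im in(a,b,c):
        for t in(-84,-75,-66): cv2.line(im,(int((t+100)*5),0),(int((t+100)*5),8),(0,0,255),1)
        for t in(-43,43,31): cv2.line(im,(0,(t+60)*5),(8,(t+60)*5),(0,0,255),1)
    cv2.imwrite(f"pics/pin_{n}.png",np.hstack([a,b,c]))
cv2.imwrite("pics/pinall.png",cv2.resize(np.hstack([cv2.imread("pics/pin_top.png"),cv2.imread("pics/pin_scene.png")]),None,fx=.53,fy=.9))
# brass head
for n,roi in(("top",(150,170,190,215)),("scene",(360,190,400,235))):
    x0,y0,x1,y1=roi;s=8;im=cv2.imread(f"pics/{n}29.png");c=cv2.resize(im[y0:y1,x0:x1],None,fx=s,fy=s,interpolation=cv2.INTER_CUBIC)
    h=cv2.cvtColor(c,cv2.COLOR_BGR2HSV).astype(int)
    m=((h[...,1]>90)&(h[...,0]>8)&(h[...,0]<30)).astype(np.uint8)*255
    cs,_=cv2.findContours(m,cv2.RETR_EXTERNAL,cv2.CHAIN_APPROX_NONE);q=max(cs,key=cv2.contourArea)
    r=cv2.minAreaRect(((q[:,0]+.5)/s-.5+[x0,y0]).astype(np.float32))
    for z in(13.5,18): 
        P=plane(n,[r[0]],z)[0,:2]-C; print(n,z,"head tray",(P@x).round(1),(P@y).round(1),np.round(r[1],1))
```

```text
top 13.5 head tray 37.0 -73.8 [3.4 6. ]
top 18 head tray 36.5 -74.8 [3.4 6. ]
scene 13.5 head tray 35.2 -74.9 [8.4 8.7]
scene 18 head tray 38.3 -76.1 [8.4 8.7]
```

View pics/pinall.png

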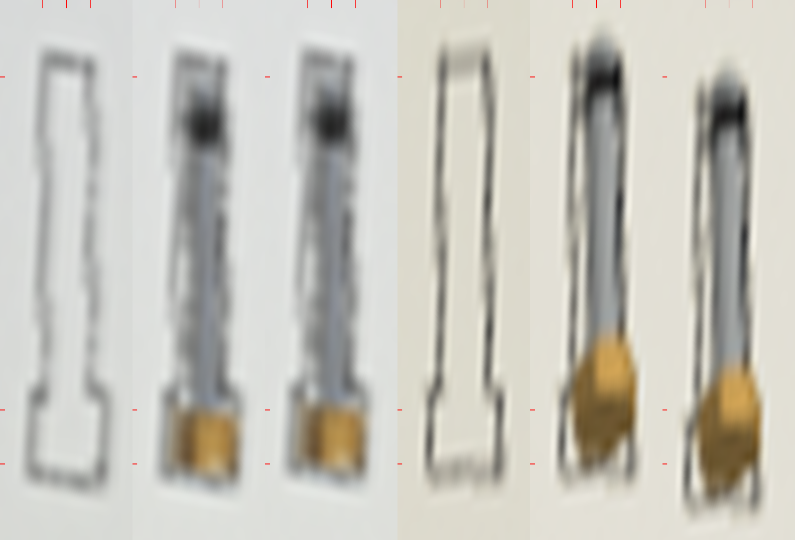

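View pics/scene29.png

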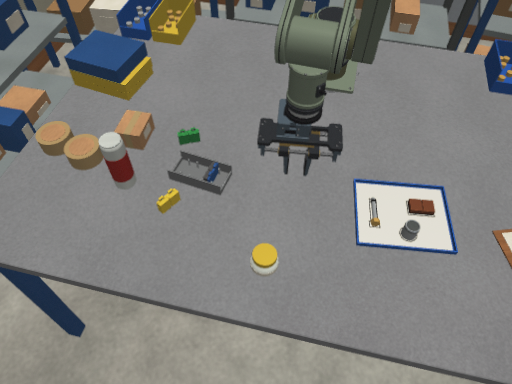

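Run:
```python
from h import *
a=cv2.imread("pics/scene0.png").astype(int);b=cv2.imread("pics/scene29.png").astype(int)
for nm,r in dict(bluepad=(203,160,225,185),carton=(115,108,155,148),can=(100,130,135,185),jar=(248,240,282,275),yellow=(155,187,182,212),green=(176,126,202,146)).items():
    x0,y0,x1,y1=r; print(nm,np.abs(a-b)[y0:y1,x0:x1].mean().round(1))
```

```text
bluepad 3.9
carton 5.4
can 4.9
jar 6.0
yellow 5.2
green 4.1
```

The scene shows the pad at (421,207), the piston at (410,230) and the pin at (374,212), all on the tray. The blue pad, carton, can, jar and both look-alikes haven't moved; the image difference there is only noise. The arm is clear at z = 168 mm.

```bash
python3 -c "
from workcell import job,state
print(job.job_done()); print(state()['time_s'])"
```

```text
the job is handed in; nothing more can be done
None
the job is handed in; nothing more can be done
```

The kit is made up and handed in, about 44 s into the 72 s allowed. The pad, piston and pin each lie inside their own outline on the blue tray.

**What I did**
- **Pad:** I pinched the black-backed pad out of the rack and stood it on the bench, turning it there once because the wrist could not reach it the first way round. I then gripped it by its ends and laid it down plate-first with the lining up. The first placing was about 2 mm off, so I gripped it again and shifted it.
- **Piston:** moved to its circle, standing mouth up.
- **Pin:** laid down with its head on the drawn head.

**Last checks, from both cameras**
- **Pad:** there is a gap of about 3 mm to the printed line at both ends, measured from the pad's base edge, and the lugs are on the drawn lugs. The two checks disagreed: working from the lining's top face put the pad about 2 mm off along its length and 1.4 mm off across it. The base edges against the print are the more direct reading, so I left it there. In the last scene view the gap on the edge away from the lugs looked nearer 5 mm.
- **Piston:** its foot is about 1 mm off the centre of the circle, inside the 3 mm margin.
- **Pin:** it is within about 1 mm sideways. The head centre reads 35 to 38 mm along the tray's x, against 37 mm drawn.
- **Rest of the stock:** the blue-backed pad, carton, can, jar and the green and yellow look-alikes show no change from the first picture.

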